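Pack cured modules into a foam-lined carton in order and close its flaps

ROBOT

A 6-joint arm with a two-finger parallel gripper is mounted at the origin on the work surface. World frame = base frame: x ahead of the robot, y to its left, z up, the work surface at z = 0. Lengths are in m, angles in rad, forces in N, time in s.
With the tool pointing down it reaches from about 0.225 to 0.875 m from the base axis. Payload 3.4 kg.
Tool frame: the origin (TCP) lies where the fingers leave the gripper's body, on its centre line; the fingertips stand 73 mm ahead of it and the grasp point (between the pads) lies 54 mm ahead of it (manip.pinch_z is the distance from the TCP to the grasp point, in m); z points along the fingers, y is the line along which they close (so a half turn about z gives the same grasp; the last joint's range is limited). The gripper opens to 85 mm and grips with 20 to 120 N. Pads are 22 mm wide; open, the fingers measure 114 mm over their backs; the gripper's body (76 mm by 85 mm) begins 54 mm behind the grasp point. The pads swing forward as they close: fully open they stand 13 mm farther back than shut.
Start: joints at [-1.449, 0.276, 1.505, -0, 1.361, -0.121], TCP at [0.138, -0.558, 0.304] pointing down, gripper open.
Joint ranges: [-2.89, 2.89], [-0.75, 2.08], [0.22, 2.7], [-1.18, 4.32], [0.11, 2.71], [-2.7, 2.7]. Speed limits (rad/s): [2.57, 2.57, 3.14, 3.14, 3.14, 3.14].

INTERFACE

Orientations are given as a unit quaternion [w, x, y, z].
In Python, from rig import readout, imaging, manip gives the robot as it stands. The module is installed in compiled form; this text tells all that it offers.
- The arm moves only by the tool servo_tool, never from a script. Its argument "moves" is a list of rows, each an object with "dp": the shift along the tool's x, y, z in units of 0.2 m (1.0 is 0.2 m), a list of three; "delta_rot": the turn, a rotation vector about the tool's x, y, z in units of 0.1 rad (1.0 is 0.1 rad), a list of three; "fingers": the opening, from 0 (shut) to 1 (fully open). In form: [{"dp": [dx, dy, dz], "delta_rot": [wx, wy, wz], "fingers": fingers}, ...]. A call has 1 to 5 rows; each row shifts and turns the commanded pose from where the row before left it, along the tool's axes as they then stand; what a row does not reach is not made up. A row lasts 1/10 s, in which the tool goes at most 50 mm and 8.59 degrees, less where a joint would pass 70% of its speed; a pose out of reach is approached as far as the arm can. A call with a number of a shift or a turn outside -1 to 1 is refused whole. A call with a gripper value outside its range is refused whole. The fingers move at their own pace and stop on an object; "force" is the grip in N (left out, the last holds). Time passes only in rows, so rows that do not move let the fingers close. It gives the time, the measured TCP pose, the force, the opening and the grip force at its end, in the units of the state.
- readout.get_state(): the state, without advancing time (a new reading comes with each control period).
- imaging.get_image(name): name is "scene" or "top"; returns (picture, depth): 400x640x3 uint8, red, green, blue; 400x640 float32, m along the optical axis (not along the pixel's ray), 0 where there is no reading.
- imaging.calibration(name): a dict with "intrinsics" (3x3 intrinsics, pixels), "R" (3x3) and "t" (3): a world point X has camera coordinates R X + t. Camera axes: x right, y down, z forward; pixel columns grow to the right and rows downward; lengths in m; the calibration is good to about 2 mm. A picture is of the moment at which its call begins. calibration takes no time and is no camera call.
- manip.sign_off(): hands the job in; it is judged then, once.
The state is a dict: "clock": time; "qpos": joint angles; "qd": joint speeds; "effort": joint torques, N m; "position": TCP position; "ee_rot": TCP orientation; "contact_force": force on the tool from outside, world axes, zero at the start; "moment": the same for the moment, N m; "width": finger opening in m; "gripper_force": force on a finger pad.
Only numpy, scipy, OpenCV 4.12 (cv2) and the standard library are available. Lean on these libraries where they do the work, as an engineer would, in place of code of your own. Each camera call takes 0.05 s, during which the arm holds its last target. There are 200 camera calls.

TASK

The blue module is already packed in the carton's one-dot pocket. Fill the rest in order from the leaning curing rack: the yellow module into the two-dot pocket, then the green one into the three-dot pocket, pressing each fully home until its stiff foam floor stops, without forcing it. Then fold down the carton's near flap flat, and after it the blue-striped far flap. Leave the red-banded reject in the rack and the other things on the bench where they are.

Things in the scene. Friction and masses are not known exactly. Their poses are not given: they have to be found in the camera images.
- module_blue: Black electronic module 60 mm wide (its x) x 24 mm thick (y) x 100 mm long (z), 0.15-0.27 kg, with a blue band round its top 12 mm and top face. Origin: centre of its bottom end; z points to the blue end. Already stands fully home in the pocket with one dot; it stays there.
- module_reject: Black electronic module 60 mm wide (its x) x 24 mm thick (y) x 100 mm long (z), 0.15-0.27 kg, with a red band round its top 12 mm and top face. Origin: centre of its bottom end; z points to the red end. A reject: stands in any one of the rack's slots, leaning like the others, and stays there. Leave alone.
- module_yellow: Black electronic module 60 mm wide (its x) x 24 mm thick (y) x 100 mm long (z), 0.15-0.27 kg, with a yellow band round its top 12 mm and top face. Origin: centre of its bottom end; z points to the yellow end. Starts in any one of the rack's slots, leaning 28.6 deg from vertical, top away from the robot; its broad faces are upright: hold it across the 24 mm. Goes in the pocket with two dots.
- module_green: Black electronic module 60 mm wide (its x) x 24 mm thick (y) x 100 mm long (z), 0.15-0.27 kg, with a green band round its top 12 mm and top face. Origin: centre of its bottom end; z points to the green end. Starts in any one of the rack's slots, leaning 28.6 deg from vertical, top away from the robot; its broad faces are upright: hold it across the 24 mm. Goes in the pocket with three dots.
- carton: Open cardboard carton, fixed, outside 112 (its x) x 258 (y) x 124 mm high, walls 4 mm. Origin: centre of its underside; x points away from the robot, z up. Inside, red foam with its top 66 mm above the table and three wells along y: pocket 1 (one dot) at y -72 mm, 2 (two dots) at 0, 3 (three dots) at +72 mm. Home modules end 6 to 14 mm below the rim.
- pocket1 (a point): Pocket 1 (one dot on foam and wall): a well 64 mm (carton x) x 28 mm (carton y), mouth chamfered 3 mm. Point: centre of its mouth, level with the foam's top face, 66 mm above the table. Its floor is a stiffly sliding foam plug; fully down, the floor lies an unknown 48 to 56 mm below this point (each pocket differs).
- pocket2 (a point): Pocket 2 (two dots on foam and wall): a well 64 mm (carton x) x 28 mm (carton y), mouth chamfered 3 mm. Point: centre of its mouth, level with the foam's top face, 66 mm above the table. Its floor is a stiffly sliding foam plug; fully down, the floor lies an unknown 48 to 56 mm below this point (each pocket differs).
- pocket3 (a point): Pocket 3 (three dots on foam and wall): a well 64 mm (carton x) x 28 mm (carton y), mouth chamfered 3 mm. Point: centre of its mouth, level with the foam's top face, 66 mm above the table. Its floor is a stiffly sliding foam plug; fully down, the floor lies an unknown 48 to 56 mm below this point (each pocket differs).
- plug2 (a joint): How far the foam plug under the two-dot pocket has been pushed down, m. Starts at 0 to 0.005; 0.014 = fully down, at its hard stop, whose height differs from pocket to pocket. It takes about 6 N to slide (more than a module weighs) and stays where it is left; it is damaged by some 50 N.
- plug3 (a joint): How far the foam plug under the three-dot pocket has been pushed down, m. Starts at 0 to 0.005; 0.014 = fully down, at its hard stop, whose height differs from pocket to pocket. It takes about 6 N to slide (more than a module weighs) and stays where it is left; it is damaged by some 50 N.
- rack: Orange curing rack on an aluminium foot, fixed. Its slotted block (84 x 230 x 50 mm) leans 0.50 rad (28.6 deg) over, away from the robot. Three slots at rack y -75, 0, +75 mm, each 63 x 27 mm and 44 mm deep along the lean; modules draw out only along their own length. Origin: centre of its underside; x points away from the robot, z up.
- flap_near (a joint): Angle of the plain cardboard flap hinged on the carton's rim nearest the robot. 62 mm x 250 mm, 3 mm thick. 0 = folded flat over the carton (level), 1.57 = standing upright, larger = leaning outward; it starts at 1.8 to 2.3 (stop at 2.4). Stiff crease: it stays where it is left; about 1 N at its edge moves it.
- flap_near_edge (a point): Middle of the free edge of the near flap, at its underside as closed (62 mm from the hinge).
- flap_near_hinge (a point): Middle of the hinge line of the near flap (it runs along the carton's y), at the rim, 54 mm from the carton's middle.
- flap_far (a joint): Angle of the cardboard flap with a blue stripe hinged on the rim farthest from the robot, 4 mm higher, to close last over the near flap. 62 mm x 250 mm, 3 mm thick. 0 = folded flat over the carton (level), 1.57 = standing upright, larger = leaning outward; it starts at 1.8 to 2.3 (stop at 2.4). Stiff crease: it stays where it is left; about 1 N at its edge moves it.
- flap_far_edge (a point): Middle of the free edge of the far flap, at its underside as closed (62 mm from the hinge).
- flap_far_hinge (a point): Middle of the hinge line of the far flap (it runs along the carton's y), at the rim, 54 mm from the carton's middle.
- screwdriver: Screwdriver, 170 mm, lying on the table; origin under its middle. Leave alone.
- solvent: Amber bottle 50 mm across, 110 mm high; origin: centre of its base. Leave alone.
- tape: Yellow tape roll lying flat, 90 mm across, 24 mm high; origin: centre of its base. Leave alone.
- cup: White cup 64 mm across, 80 mm high; origin: centre of its base. Leave alone.
- nest: Brown fixture plate with four round recesses, 120 x 120 x 20 mm; origin: centre of its underside. Leave alone.
Not all that is in view belongs to the job. What is shaped like the module_green but brown or pink is not meant. What is shaped like the module_yellow but pink is not meant.

How it is judged:
By the outcome, as a careful person would: the job done as asked, in the order asked, and still so for the second after the job is handed in, with the robot touching nothing.
It also fails if it takes over 72 s, if anything falls off the work surface, if the arm or the gripper's body presses on something with over 40 N, if the wrist force passes 120 N, or if a joint passes its speed limit or range.

## Working session

There is one attempt and no reset: what is moved stays moved. The work goes in short steps, Python scripts to look and compute and a tool call to move; the robot and the scene stay as the last step left them, time stands still between calls to the robot, and variables do not carry over. Pictures are saved under pics/ and viewed, at most 10 in all, crops included, and the job is handed in when it is done.

Besides the shell and the picture viewer there is one more tool, called after "Call:" as name([rows], argument=value, ...), one row to a line, values as JSON. servo_tool: Moves the arm, as the interface text tells. Its arguments: {"type":"object","properties":{"moves":{"type":"array"},"force":{"type":"number"}},"required":["moves"]}

```bash
mkdir -p pics
python3 - <<'E'
from rig import readout, imaging, manip
import cv2, numpy as np
s=readout.get_state(); print(s)
for n in ("scene","top"):
    p,d=imaging.get_image(n); c=imaging.calibration(n)
    cv2.imwrite(f"pics/{n}0.png",p[:,:,::-1]); np.savez(f"{n}0.npz",p=p,d=d,K=c["intrinsics"],R=c["R"],t=c["t"])
    print(n,c)
E
```

```text
{'clock': 0.0, 'qpos': array([-1.44898809e+00,  2.76616051e-01,  1.50612864e+00,  4.67668708e-06,
        1.36067281e+00, -1.21006453e-01]), 'qd': array([-0.0013707 , -0.00083115,  0.00121385,  0.0013747 ,  0.00116066,
        0.00025069]), 'effort': array([-1.64151159e-03, -4.16775727e+01, -2.45807558e+01, -1.87145524e-04,
        1.11033334e-02,  2.24290687e-06]), 'position': array([ 0.13819612, -0.55775136,  0.30302936]), 'ee_rot': array([-9.12425222e-04,  9.92638822e-01,  1.21108776e-01,  1.92068227e-06]), 'contact_force': array([-0.63904689, -0.51936103,  0.7399001 ]), 'moment': array([ 0.06184478, -0.03121744, -0.03001342]), 'gripper_force': 0.0, 'width': 0.08555878883906319}
scene {'intrinsics': array([[382.10692518,   0.        , 316.16669405],
       [  0.        , 382.10692518, 205.14650727],
       [  0.        ,   0.        ,   1.        ]]), 'R': array([[ 0.18719418,  0.98229134, -0.00787738],
       [ 0.81959432, -0.16059965, -0.54997536],
       [-0.54150114,  0.09649593, -0.83514373]]), 't': array([-0.18829898, -0.341102  ,  1.28567082])}
top {'intrinsics': array([[517.50460327,   0.        , 315.60554715],
       [  0.        , 517.50460327, 197.98762736],
       [  0.        ,   0.        ,   1.        ]]), 'R': array([[ 0.0148819 , -0.99945384,  0.02950514],
       [-0.98180442, -0.02019325, -0.18881819],
       [ 0.18931087, -0.0261583 , -0.98156871]]), 't': array([0.06054659, 0.50444635, 1.22871565])}
```

View pics/scene0.png

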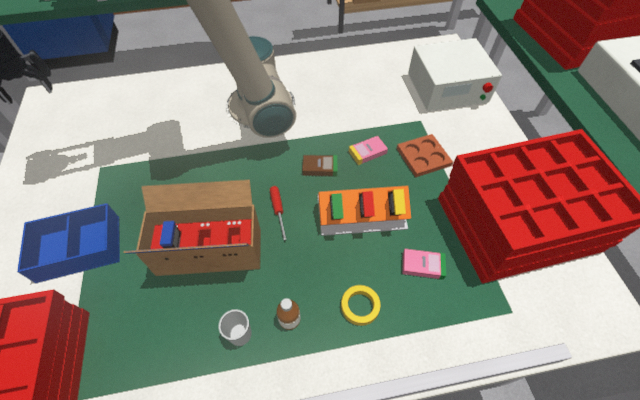

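View pics/top0.png

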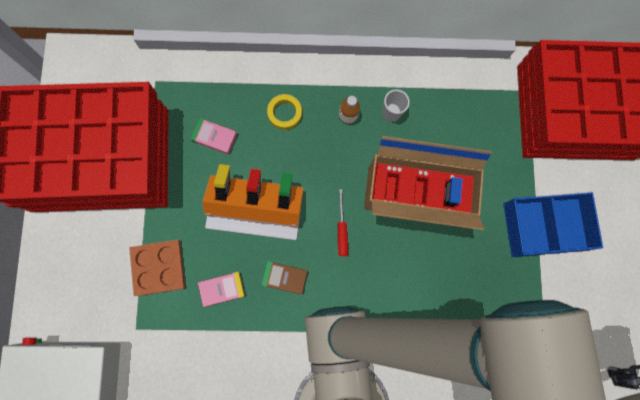

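The scene view looks from the far side. It shows the rack at about (365,208), with green (337,205), red (367,203) and yellow (398,202), and the carton at (200,235) with blue in pocket 1. In the top view the band tops are yellow (222,172), red reject (253,180) and green (285,183). The pockets are 3 dots (392,183), 2 dots (420,188) and 1 dot/blue (454,190). Lookalikes lie flat on the bench and are not meant: pink at (215,136) and (221,289), brown at (285,278).

```bash
cat > h.py <<'E'
import numpy as np, cv2
from scipy.spatial.transform import Rotation as Ro
def load(n,k=0):
    z=np.load(f"{n}{k}.npz"); p,d,K,R,t=[z[i] for i in("p","d","K","R","t")]
    v,u=np.mgrid[:400,:640]; c=np.stack([(u-K[0,2])/K[0,0]*d,(v-K[1,2])/K[1,1]*d,d],-1)
    W=(c-t)@R; W[d==0]=np.nan
    return p,cv2.cvtColor(p,cv2.COLOR_RGB2HSV),W
def snap(k,names=("scene","top")):
    from rig import imaging
    for n in names:
        p,d=imaging.get_image(n); c=imaging.calibration(n)
        np.savez(f"{n}{k}.npz",p=p,d=d,K=c["intrinsics"],R=c["R"],t=c["t"])
hue=dict(yellow=(22,32),green=(50,80),red=(0,6),blue=(105,125),orange=(7,17))
def mask(hsv,W,c,box,smin=150,vmin=50):
    lo,hi=hue[c]; m=(hsv[...,0]>=lo)&(hsv[...,0]<=hi)&(hsv[...,1]>=smin)&(hsv[...,2]>=vmin)
    if c=="red": m|=(hsv[...,0]>=175)&(hsv[...,1]>=smin)&(hsv[...,2]>=vmin)
    for i,(a,b) in enumerate(box): m&=(W[...,i]>a)&(W[...,i]<b)
    return m
E
python3 - <<'E'
from h import *
np.set_printoptions(precision=4,suppress=True)
T=load("top");S=load("scene")
print("rough",[T[2][v,u] for u,v in((222,172),(253,180),(285,183),(392,183),(420,188),(454,190))])
box=((.3,.8),(-.1,.4),(.08,.2))
for name,(p,h,W) in(("top",T),("scene",S)):
    for c in("yellow","red","green"):
        m=mask(h,W,c,((.3,.8),(-.02,.35),(.075,.2)),120)
        P=W[m]
        if len(P)<10: print(name,c,len(P)); continue
        n=np.array([np.sin(.5),0,np.cos(.5)]); s=P@n; top=P[s>np.percentile(s,95)-.004]
        e1=np.array([np.cos(.5),0,-np.sin(.5)]); q=np.c_[top@e1,top[:,1]].astype(np.float32)
        r=cv2.minAreaRect(q); nn=np.linalg.svd(top-top.mean(0))[2][2]
        print(name,c,len(P),len(top),"ctr",top.mean(0),"rect",r[0],np.array(r[1])*1e3,r[2],"s",np.median(top@n),"n",nn*np.sign(nn[2]))
    for c,zb in(("orange",(.02,.12)),("red",(.055,.075))):
        m=mask(h,W,c,((.3,.8),(-.4,.0) if c=="red" else (-.05,.35),zb),120)
        P=W[m]; print(name,c,len(P),P.mean(0),cv2.minAreaRect(P[:,:2].astype(np.float32)),np.percentile(P,[1,50,99],axis=0))
    m=mask(h,W,"blue",((.3,.8),(-.42,-.05),(.08,.2)),100);P=W[m];print(name,"blue",len(P),P.mean(0),np.percentile(P,[1,50,99],axis=0))
    # carton cloud
    m=(W[...,0]>.35)&(W[...,0]<.75)&(W[...,1]>-.42)&(W[...,1]<-.06)&(W[...,2]>.11)&(W[...,2]<.2)
    print(name,"flapish",np.percentile(W[m],[1,50,99],axis=0),m.sum())
cv2.imwrite("pics/crop1.png",np.vstack([cv2.resize(T[0][120:240,190:500,::-1],(800,310),interpolation=cv2.INTER_CUBIC),cv2.resize(S[0][170:280,120:420,::-1],(790,290),interpolation=cv2.INTER_CUBIC)[:, :790] if 0 else cv2.resize(S[0][170:280,120:420,::-1],(800,290),interpolation=cv2.INTER_CUBIC)]))
E
```

```text
rough [array([0.548 , 0.2916, 0.1138]), array([0.5283, 0.2176, 0.1228]), array([0.5229, 0.1432, 0.1222]), array([ 0.5496, -0.1237,  0.0278]), array([ 0.5403, -0.197 ,  0.018 ]), array([ 0.5171, -0.2562,  0.1104])]
top yellow 277 163 ctr [0.5425 0.2931 0.1201] rect (0.4186879098415375, 0.29221421480178833) [24.4258 63.4478] 85.25234985351562 s 0.36527652728469884 n [ 0.4791 -0.031   0.8772]
top red 260 169 ctr [0.5328 0.2179 0.1208] rect (0.4100528955459595, 0.21744923293590546) [23.7412 61.973 ] 83.79879760742188 s 0.3612810807015458 n [ 0.4823 -0.031   0.8755]
top green 241 138 ctr [0.5268 0.1433 0.1203] rect (0.402294784784317, 0.14302150905132294) [23.3971 63.5758] 85.87317657470703 s 0.3579444209974997 n [ 0.4823 -0.0423  0.875 ]
top orange 3376 [0.4857 0.1982 0.0682] ((0.5590136647224426, 0.10316959023475647), (0.34203293919563293, 0.4546150863170624), 50.4659309387207) [[ 0.3051 -0.0263  0.022 ]
 [ 0.4772  0.1976  0.0712]
 [ 0.7343  0.3351  0.0936]]
top red 2511 [ 0.5335 -0.1898  0.0665] ((0.5328723192214966, -0.1933704912662506), (0.2434210628271103, 0.09351955354213715), 83.1
[... 833 characters left out ...]
5 -0.0172  0.8741]
scene orange 2355 [0.5201 0.1826 0.0677] ((0.551404595375061, 0.17584450542926788), (0.29715174436569214, 0.5127003192901611), 73.14752197265625) [[ 0.3056 -0.0296  0.0229]
 [ 0.5098  0.1877  0.0702]
 [ 0.7582  0.3345  0.0926]]
scene red 1584 [ 0.5077 -0.1802  0.0661] ((0.5082835555076599, -0.19055792689323425), (0.2400980442762375, 0.07045993208885193), 82.86233520507812) [[ 0.4667 -0.3095  0.0575]
 [ 0.5061 -0.1704  0.0664]
 [ 0.5526 -0.0729  0.0701]]
scene blue 282 [ 0.5215 -0.2573  0.1139] [[ 0.4889 -0.2727  0.1066]
 [ 0.5222 -0.2572  0.1143]
 [ 0.5503 -0.2439  0.1177]]
scene flapish [[ 0.425  -0.3152  0.1107]
 [ 0.4656 -0.1965  0.1401]
 [ 0.6178 -0.062   0.1848]] 4385
```

View pics/crop1.png

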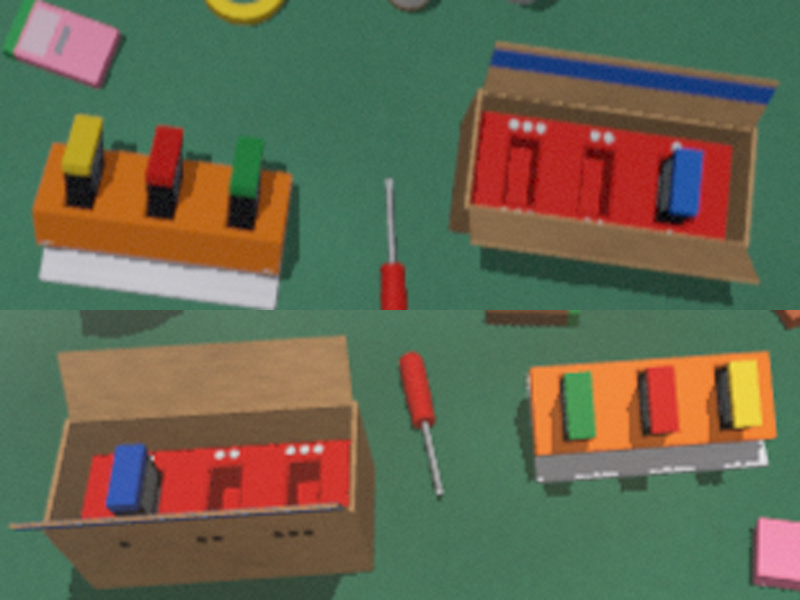

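Yellow (222,172 top; 398,202 scene), red-banded reject (253,180) and green (285,183) stand leaning in the rack. They are black bodies with one coloured band each. The pink and brown blocks lie flat and don't fit. The crop confirms this, and it shows the dot order on the carton: blue at one dot, then two, then three towards +y. Next I measure the carton.

Run:
```python
from h import *
np.set_printoptions(precision=4,suppress=True)
T=load("top");S=load("scene")
yaw=-.115; c,s=np.cos(yaw),np.sin(yaw); A=np.array([[c,s],[-s,c]])  # world->carton axes
o=np.array([.527,-.188])
for n,(p,h,W) in(("top",T),("scene",S)):
    Q=W.copy(); Q[...,:2]=(W[...,:2]-o)@A.T
    X,Y,Z=Q[...,0],Q[...,1],Q[...,2]
    red=((h[...,0]<6)|(h[...,0]>174))&(h[...,1]>120)
    foam=red&(abs(Z-.066)<.006)&(abs(X)<.06)&(abs(Y)<.13)
    print(n,"foam z",np.median(Z[foam]),"x",np.percentile(X[foam],[.5,99.5]),"y",np.percentile(Y[foam],[.5,99.5]))
    for k,y0 in((2,0),(3,.072)):
        w=red&(Z<.05)&(Z>-.02)&(abs(X)<.05)&(abs(Y-y0)<.03)
        # mouth edges: foam points absent
        b=foam&(abs(Y-y0)<.03)&(abs(X)<.02); lo=Y[b&(Y<y0)];hi=Y[b&(Y>y0)]
        print(" pocket",k,"well px",w.sum(),"z",np.percentile(Z[w],[5,50,95]),"mouth y",np.percentile(lo,95) if lo.size else None,np.percentile(hi,5) if hi.size else None)
    brown=(h[...,0]>8)&(h[...,0]<22)&(h[...,1]>40)&(h[...,1]<190)
    for sg in(-1,1):
        e=(abs(Z-.123)<.006)&(abs(X)<.04)&(abs(Y-sg*.127)<.012)
        if e.sum()>3: print(" end rim",sg,e.sum(),"Y",np.percentile(Y[e],[5,50,95]),"z",np.percentile(Z[e],[10,50,90]), "slope",np.polyfit(X[e],Y[e],1)[0])
    for nm,sg in(("near",-1),("far",1)):
        f=(sg*X>.054)&(sg*X<.115)&(Z>.132)&(Z<.2)&(abs(Y)<.12)
        if nm=="near" and n=="scene" or n=="top" or 1:
            if f.sum()<30: print(nm,"few",f.sum()); continue
            G=np.c_[Y[f],Z[f],np.ones(f.sum())]; co,*_=np.linalg.lstsq(G,X[f],rcond=None)
            res=X[f]-G@co; g=abs(res)<.004; co,*_=np.linalg.lstsq(G[g],X[f][g],rcond=None)
            top=np.percentile(Z[f],99)
            print(" flap",nm,f.sum(),"dX/dY",co[0],"x at rim .126",co[1]*.126+co[2],"angle",np.pi/2+np.arctan(sg*co[1]),"ztop",top,"Y",np.percentile(Y[f],[1,99]))
    bl=mask(h,W,"blue",((.3,.8),(-.42,-.05),(.109,.125)),100)&(abs(X)<.045)
    r=cv2.minAreaRect(Q[bl][:,:2].astype(np.float32)); print(" blue",bl.sum(),r,np.median(Z[bl]))
```

```text
top foam z 0.06665993863383331 x [-0.0393  0.0521] y [-0.1245  0.1157]
 pocket 2 well px 243 z [0.0203 0.0254 0.0463] mouth y -0.013887921787285542 0.015136859035200928
 pocket 3 well px 249 z [0.0238 0.0285 0.0441] mouth y 0.05781806839619685 0.08721920924911086
 end rim -1 91 Y [-0.1286 -0.1263 -0.1239] z [0.1189 0.124  0.1266] slope -0.002362597595206193
 end rim 1 65 Y [0.125  0.1275 0.1293] z [0.1205 0.124  0.127 ] slope -0.008217333810539745
 flap near 1292 dX/dY 0.005814228447107905 x at rim .126 -0.05465532262423119 angle 2.263685356075297 ztop 0.17554275457729776 Y [-0.1178  0.1178]
 flap far 1900 dX/dY 0.006518384027436745 x at rim .126 0.0530780020492866 angle 1.9954603888771385 ztop 0.1868288867475807 Y [-0.1175  0.1177]
 blue 258 ((-0.0015365201979875565, -0.07099582254886627), (0.05887850746512413, 0.026213696226477623), 0.8142801523208618) 0.11486652456210097
scene foam z 0.06642470779228611 x [-0.0524  0.0162] y [-0.1242  0.1139]
 pocket 2 well px 134 z [0.0221 0.0279 0.0474] mouth y -0.012620314555599447 0.016731973606243337
 pocket 3 well px 135 z [0.0258 0.0292 0.0466] mouth y 0.05934502414460348 0.08940676059879939
 end rim -1 104 Y [-0.1276 -0.1241 -0.1226] z [0.1182 0.1234 0.1256] slope -0.0036881653476734224
 end rim 1 64 Y [0.1269 0.1291 0.1306] z [0.1221 0.1245 0.1262] slope 0.007930729866444419
 flap near 2254 dX/dY 0.004693579567062098 x at rim .126 -0.055129244352540005 angle 2.257367822235472 ztop 0.17288089092693731 Y [-0.1178  0.1173]
 flap far 360 dX/dY 0.004829987498151531 x at rim .126 0.0575747056214685 angle 1.969719838859525 ztop 0.18648335269756489 Y [-0.1179  0.1172]
 blue 268 ((0.0007541142404079437, -0.07046766579151154), (0.06350766867399216, 0.02583431638777256), 0.011836417950689793) 0.11446654131963799
```

Call:
servo_tool([
  {"dp": [0,0,0],"delta_rot": [0,0,0.88],"fingers": 0.6},
  {"dp": [0,0,0],"delta_rot": [0,0,0.88],"fingers": 0.6},
  {"dp": [0,0,0],"delta_rot": [0,0,0.88],"fingers": 0.6},
  {"dp": [0,0,0],"delta_rot": [0,0,0.89],"fingers": 0.6},
  {"dp": [0.075,-0.178,0],"delta_rot": [0,0,0],"fingers": 0.6},
], force=70)

```text
clock: 0.6
position: [0.1558, -0.5274, 0.303]
ee_rot: [0.001, 0.998, -0.057, -0.0]
contact_force: [0.9, 0.9, 1.1]
width: 0.0514
gripper_force: 0.0
```

Call:
servo_tool([
  {"dp": [0.075,-0.178,0],"delta_rot": [0,0,0],"fingers": 0.6},
  {"dp": [0.075,-0.178,0],"delta_rot": [0,0,0],"fingers": 0.6},
  {"dp": [0.075,-0.178,0],"delta_rot": [0,0,0],"fingers": 0.6},
  {"dp": [0.075,-0.178,0],"delta_rot": [0,0,0],"fingers": 0.6},
  {"dp": [0.075,-0.178,0],"delta_rot": [0,0,0],"fingers": 0.6},
])

```text
clock: 1.1
position: [0.2516, -0.3541, 0.3036]
ee_rot: [-0.0, 0.998, -0.055, -0.0]
contact_force: [0.2, 0.8, 0.3]
width: 0.0512
gripper_force: 0.0
```

Call:
servo_tool([
  {"dp": [0.075,-0.178,0],"delta_rot": [0,0,0],"fingers": 0.6},
  {"dp": [0.075,-0.178,0],"delta_rot": [0,0,0],"fingers": 0.6},
  {"dp": [0.075,-0.178,0],"delta_rot": [0,0,0],"fingers": 0.6},
  {"dp": [0.075,-0.178,0],"delta_rot": [0,0,0],"fingers": 0.6},
  {"dp": [0.075,-0.178,0],"delta_rot": [0,0,0],"fingers": 0.6},
])

```text
clock: 1.6
position: [0.3456, -0.1855, 0.3037]
ee_rot: [-0.0, 0.998, -0.055, -0.0]
contact_force: [-0.3, -0.4, 0.1]
width: 0.0513
gripper_force: 0.0
```

Call:
servo_tool([
  {"dp": [0.075,-0.178,0],"delta_rot": [0,0,0],"fingers": 0.6},
  {"dp": [0.075,-0.178,0],"delta_rot": [0,0,0],"fingers": 0.6},
  {"dp": [0.075,-0.178,0],"delta_rot": [0,0,0],"fingers": 0.6},
  {"dp": [0.075,-0.178,0],"delta_rot": [0,0,0],"fingers": 0.6},
  {"dp": [0.075,-0.178,0],"delta_rot": [0,0,0],"fingers": 0.6},
])

```text
clock: 2.1
position: [0.4397, -0.0168, 0.3037]
ee_rot: [0.0, 0.998, -0.055, -0.0]
contact_force: [1.0, -1.3, 1.0]
width: 0.0514
gripper_force: 0.0
```

Call:
servo_tool([
  {"dp": [0.075,-0.178,0],"delta_rot": [0,0,0],"fingers": 0.6},
  {"dp": [0.075,-0.178,0],"delta_rot": [0,0,0],"fingers": 0.6},
  {"dp": [0.075,-0.178,0],"delta_rot": [0,0,0],"fingers": 0.6},
  {"dp": [0.075,-0.178,0],"delta_rot": [0,0,0],"fingers": 0.6},
  {"dp": [0.075,-0.178,0],"delta_rot": [0,0,0],"fingers": 0.6},
])

```text
clock: 2.6
position: [0.5339, 0.1518, 0.3034]
ee_rot: [0.0, 0.998, -0.055, -0.0]
contact_force: [0.5, -1.3, -0.3]
width: 0.0513
gripper_force: 0.0
```

Call:
servo_tool([
  {"dp": [0.075,-0.178,0],"delta_rot": [0,0,0],"fingers": 0.6},
  {"dp": [0.075,-0.178,0],"delta_rot": [0,0,0],"fingers": 0.6},
  {"dp": [0.075,-0.178,0],"delta_rot": [0,0,0],"fingers": 0.6},
  {"dp": [0.075,-0.178,0],"delta_rot": [0,0,0],"fingers": 0.6},
  {"dp": [0,0,0],"delta_rot": [0,0,0],"fingers": 0.6},
])

```text
clock: 3.1
position: [0.6105, 0.2893, 0.302]
ee_rot: [-0.001, 0.999, -0.053, -0.0]
contact_force: [-0.2, -0.3, -0.9]
width: 0.0516
gripper_force: 0.0
```

Call:
servo_tool([
  {"dp": [0,0,0],"delta_rot": [0,-1,0],"fingers": 0.6},
  {"dp": [0,0,0],"delta_rot": [0,-1,0],"fingers": 0.6},
  {"dp": [0,0,0],"delta_rot": [0,-1,0],"fingers": 0.6},
  {"dp": [0,0,0],"delta_rot": [0,-1,0],"fingers": 0.6},
  {"dp": [0,0,0],"delta_rot": [0,-1,0],"fingers": 0.6},
])

```text
clock: 3.6
position: [0.6087, 0.2846, 0.3039]
ee_rot: [-0.014, 0.967, -0.054, -0.249]
contact_force: [-0.9, 0.6, -1.1]
width: 0.0514
gripper_force: 0.0
```

```bash
cat > to.py <<'E'
# delta in tool units from the current pose to TCP target x y z, with yaw (tool down) and lean
import sys; from h import *
from rig import readout
a=[float(v) for v in sys.argv[1:]]
s=readout.get_state(); q=s["ee_rot"]; R=Ro.from_quat(np.r_[q[1:],q[0]])
tx,yaw,lean=np.array(a[:3]),a[3],a[4]
Rt=Ro.from_euler("z",yaw)*Ro.from_euler("y",lean)*Ro.from_euler("x",np.pi)
np.set_printoptions(precision=3,suppress=True)
print("pos",s["position"],"dp",R.inv().apply(tx-s["position"])/.2,"rot",(R.inv()*Rt).as_rotvec()/.1,"F",s["contact_force"],"M",s["moment"],"w",s["width"],s["gripper_force"],"t",s["clock"])
E
python3 to.py .5592 .2907 .1498 -.11 .5; python3 to.py .602 .286 .2288 -.11 .5
```

```text
pos [0.609 0.285 0.304] dp [ 0.154 -0.004  0.795] rot [ 0.001  0.041 -0.006] F [-0.892  0.581 -1.134] M [ 0.011 -0.22   0.037] w 0.05136471260520829 0.0 t 3.6
pos [0.609 0.285 0.304] dp [ 0.151 -0.004  0.345] rot [ 0.001  0.041 -0.006] F [-0.892  0.581 -1.134] M [ 0.011 -0.22   0.037] w 0.05136471260520829 0.0 t 3.6
```

Call:
servo_tool([
  {"dp": [0.05,-0.001,0.115],"delta_rot": [0,0,0],"fingers": 0.6},
  {"dp": [0.05,-0.001,0.115],"delta_rot": [0,0,0],"fingers": 0.6},
  {"dp": [0.051,-0.002,0.115],"delta_rot": [0,0,0],"fingers": 0.6},
  {"dp": [0,0,0.05],"delta_rot": [0,0,0],"fingers": 0.6},
  {"dp": [0,0,0],"delta_rot": [0,0,0],"fingers": 0.6},
])

```text
clock: 4.1
position: [0.5963, 0.2868, 0.2188]
ee_rot: [-0.013, 0.967, -0.054, -0.249]
contact_force: [-0.3, -0.4, -0.6]
width: 0.0515
gripper_force: 0.0
```

```bash
python3 to.py .5592 .2907 .1498 -.11 .5
python3 - <<'E'
from h import *
snap(1)
T=load("top",1);S=load("scene",1)
cv2.imwrite("pics/c2.png",np.hstack([cv2.resize(T[0][110:250,180:320,::-1],(400,400)),cv2.resize(S[0][120:250,300:440,::-1],(400,400))]))
E
```

```text
pos [0.596 0.287 0.219] dp [0.003 0.    0.392] rot [ 0.014  0.04  -0.01 ] F [-0.322 -0.43  -0.583] M [ 0.    -0.19   0.011] w 0.05151303385091585 0.0 t 4.1
```

View pics/c2.png

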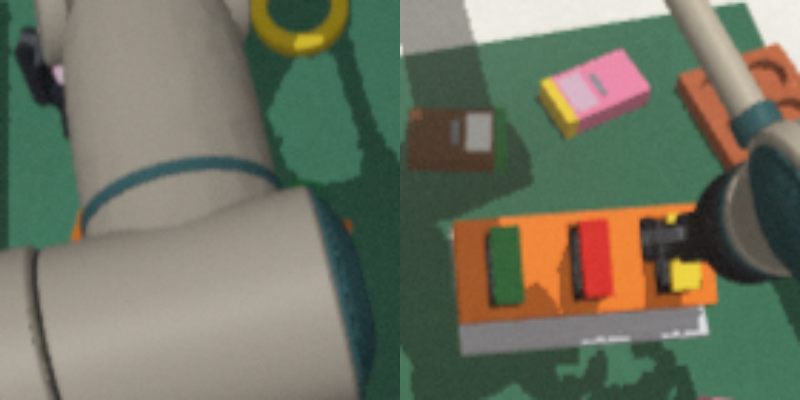

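The scene crop shows the fingers lined up over the yellow band at (675,250). The top camera's view is blocked by the arm. I go down and grip.

Call:
servo_tool([
  {"dp": [0.001,0,0.1],"delta_rot": [0,0,0],"fingers": 0.6},
  {"dp": [0.001,0,0.1],"delta_rot": [0,0,0],"fingers": 0.6},
  {"dp": [0.001,0,0.1],"delta_rot": [0,0,0],"fingers": 0.6},
  {"dp": [0,0,0.092],"delta_rot": [0,0,0],"fingers": 0.6},
  {"dp": [0,0,0],"delta_rot": [0,0,0],"fingers": 0.6},
])

```text
clock: 4.7
position: [0.5597, 0.2913, 0.1508]
ee_rot: [-0.013, 0.967, -0.053, -0.248]
contact_force: [-0.1, -0.6, 0.7]
width: 0.0513
gripper_force: 0.0
```

Call:
servo_tool([
  {"dp": [0,0,0],"delta_rot": [0,0,0],"fingers": 0.1},
  {"dp": [0,0,0],"delta_rot": [0,0,0],"fingers": 0.1},
  {"dp": [0,0,0],"delta_rot": [0,0,0],"fingers": 0.1},
  {"dp": [0,0,0],"delta_rot": [0,0,0],"fingers": 0.1},
  {"dp": [0,0,0],"delta_rot": [0,0,0],"fingers": 0.1},
])

```text
clock: 5.2
position: [0.5621, 0.2912, 0.1527]
ee_rot: [-0.014, 0.968, -0.053, -0.245]
contact_force: [2.8, -1.2, 6.1]
width: 0.0231
gripper_force: 69.3
```

```bash
python3 to.py .5592 .2907 .1498 -.11 .5
```

```text
pos [0.562 0.291 0.153] dp [-0.006  0.004  0.02 ] rot [-0.013 -0.034  0.001] F [ 2.769 -1.226  6.058] M [-0.148 -0.022  0.068] w 0.02312511560315296 69.29866075515747 t 5.2
```

Call:
servo_tool([
  {"dp": [0,0,-0.03],"delta_rot": [0,0,0],"fingers": 0.1},
  {"dp": [0,0,-0.06],"delta_rot": [0,0,0],"fingers": 0.1},
  {"dp": [0,0,-0.08],"delta_rot": [0,0,0],"fingers": 0.1},
  {"dp": [0,0,-0.08],"delta_rot": [0,0,0],"fingers": 0.1},
  {"dp": [0,0,-0.1],"delta_rot": [0,0,0],"fingers": 0.1},
])

```text
clock: 5.7
position: [0.5946, 0.2876, 0.2128]
ee_rot: [-0.013, 0.967, -0.053, -0.247]
contact_force: [-0.0, -1.0, -2.1]
width: 0.0231
gripper_force: 68.5
```

Call:
servo_tool([
  {"dp": [0,0,-0.12],"delta_rot": [0,0,0],"fingers": 0.1},
  {"dp": [0,0,-0.12],"delta_rot": [0,0,0],"fingers": 0.1},
  {"dp": [0,0,-0.12],"delta_rot": [0,0,0],"fingers": 0.1},
  {"dp": [0,0,-0.1],"delta_rot": [0,0,0],"fingers": 0.1},
  {"dp": [0,0,0],"delta_rot": [0,0,0],"fingers": 0.1},
])

```text
clock: 6.2
position: [0.6399, 0.2826, 0.2956]
ee_rot: [-0.015, 0.968, -0.054, -0.244]
contact_force: [1.2, -0.3, -2.0]
width: 0.0229
gripper_force: 68.6
```

```bash
python3 to.py .527 -.187 .34 -.1205 0
```

```text
pos [0.64  0.283 0.296] dp [-0.373  2.396 -0.057] rot [0.004 4.943 0.098] F [ 1.168 -0.314 -1.975] M [-0.014 -0.395 -0.017] w 0.022893257813848322 68.5890519618988 t 6.2
```

Call:
servo_tool([
  {"dp": [0,0,-0.05],"delta_rot": [0,0.99,0.1],"fingers": 0.1},
  {"dp": [0,0,-0.05],"delta_rot": [0,0.99,0],"fingers": 0.1},
  {"dp": [0,0,-0.05],"delta_rot": [0,0.99,0],"fingers": 0.1},
  {"dp": [0,0,-0.05],"delta_rot": [0,0.99,0],"fingers": 0.1},
  {"dp": [0,0,0],"delta_rot": [0,0.99,0],"fingers": 0.1},
])

```text
clock: 6.7
position: [0.6516, 0.2814, 0.3313]
ee_rot: [0.002, 0.998, -0.059, -0.0]
contact_force: [-0.6, -0.1, -1.9]
width: 0.0231
gripper_force: 68.7
```

Call:
servo_tool([
  {"dp": [-0.019,0.16,0],"delta_rot": [0,0,0],"fingers": 0.1},
  {"dp": [-0.019,0.16,0],"delta_rot": [0,0,0],"fingers": 0.1},
  {"dp": [-0.019,0.16,0],"delta_rot": [0,0,0],"fingers": 0.1},
  {"dp": [-0.019,0.16,0],"delta_rot": [0,0,0],"fingers": 0.1},
  {"dp": [-0.019,0.16,0],"delta_rot": [0,0,0],"fingers": 0.1},
])

```text
clock: 7.2
position: [0.612, 0.1238, 0.33]
ee_rot: [0.002, 0.998, -0.059, -0.004]
contact_force: [-0.0, -0.6, -0.9]
width: 0.0235
gripper_force: 68.9
```

Call:
servo_tool([
  {"dp": [-0.019,0.16,0],"delta_rot": [0,0,0],"fingers": 0.1},
  {"dp": [-0.019,0.16,0],"delta_rot": [0,0,0],"fingers": 0.1},
  {"dp": [-0.019,0.16,0],"delta_rot": [0,0,0],"fingers": 0.1},
  {"dp": [-0.019,0.16,0],"delta_rot": [0,0,0],"fingers": 0.1},
  {"dp": [-0.019,0.16,0],"delta_rot": [0,0,0],"fingers": 0.1},
])

```text
clock: 7.7
position: [0.5742, -0.0326, 0.3309]
ee_rot: [0.002, 0.998, -0.059, -0.004]
contact_force: [-0.3, 0.0, -1.7]
width: 0.023
gripper_force: 68.9
```

```bash
python3 to.py .527 -.187 .34 -.1205 0
```

```text
pos [ 0.574 -0.033  0.331] dp [-0.143  0.795 -0.041] rot [0.039 0.08  0.016] F [-0.343  0.019 -1.743] M [-0.056 -0.04  -0.068] w 0.0230477166150587 68.86512994766235 t 7.7
```

Call:
servo_tool([
  {"dp": [-0.03,0.16,-0.02],"delta_rot": [0,0.08,0],"fingers": 0.1},
  {"dp": [-0.03,0.16,-0.02],"delta_rot": [0.04,0,0],"fingers": 0.1},
  {"dp": [-0.03,0.16,0],"delta_rot": [0,0,0],"fingers": 0.1},
  {"dp": [-0.03,0.16,0],"delta_rot": [0,0,0],"fingers": 0.1},
  {"dp": [-0.02,0.1,0],"delta_rot": [0,0,0],"fingers": 0.1},
])

```text
clock: 8.2
position: [0.5287, -0.1769, 0.3393]
ee_rot: [0.0, 0.998, -0.06, 0.0]
contact_force: [0.1, 0.8, -0.8]
width: 0.0231
gripper_force: 68.8
```

Call:
servo_tool([
  {"dp": [0,0,0],"delta_rot": [0,0,0],"fingers": 0.1},
  {"dp": [0,0,0],"delta_rot": [0,0,0],"fingers": 0.1},
  {"dp": [0,0,0],"delta_rot": [0,0,0],"fingers": 0.1},
])

```text
clock: 8.5
position: [0.5303, -0.1743, 0.3399]
ee_rot: [-0.0, 0.998, -0.059, 0.001]
contact_force: [0.9, 0.3, -2.1]
width: 0.0232
gripper_force: 69.0
```

```bash
python3 to.py .527 -.187 .34 -.1205 0
python3 - <<'E'
from h import *
np.set_printoptions(precision=4,suppress=True)
snap(2)
for n in("scene","top"):
    p,h,W=load(n,2)
    m=mask(h,W,"yellow",((.3,.75),(-.4,.05),(.15,.4)),120); P=W[m]
    if len(P)>10: print(n,len(P),np.percentile(P,[2,50,98],axis=0))
    cv2.imwrite(f"pics/{n}2.png",p[:,:,::-1])
T=load("top",2);S=load("scene",2)
cv2.imwrite("pics/c3.png",np.hstack([cv2.resize(T[0][90:270,330:510,::-1],(400,400)),cv2.resize(S[0][110:290,110:290,::-1],(400,400))]))
E
```

```text
pos [ 0.53  -0.174  0.34 ] dp [-0.009  0.065 -0.001] rot [-0.009 -0.021  0.021] F [ 0.94   0.295 -2.112] M [-0.029 -0.018  0.037] w 0.023220036996402012 68.99913668632507 t 8.5
scene 268 [[ 0.5146 -0.1875  0.2905]
 [ 0.5472 -0.1766  0.3006]
 [ 0.5618 -0.1639  0.304 ]]
```

View pics/c3.png

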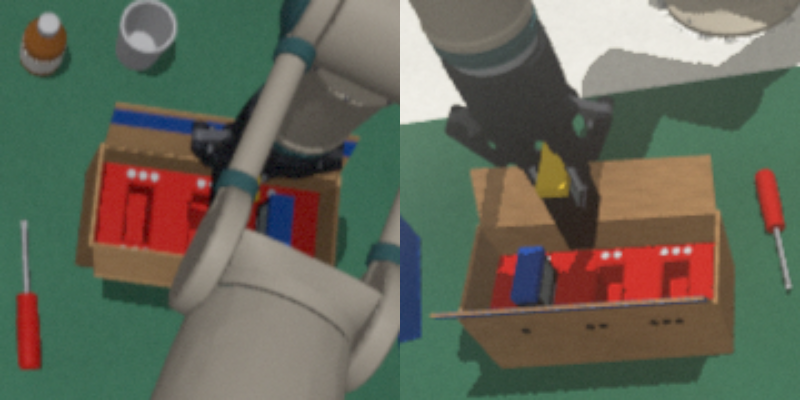

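The scene crop shows yellow held upright above the carton, its band at (550,175). The far end face and the band height (0.303) agree with a centred grasp. The top of the module is about 37 mm below the TCP.

Call:
servo_tool([
  {"dp": [-0.009,0.065,0],"delta_rot": [0,0,0.02],"fingers": 0.1},
  {"dp": [0,0,0.08],"delta_rot": [0,0,0],"fingers": 0.1},
  {"dp": [0,0,0.12],"delta_rot": [0,0,0],"fingers": 0.1},
  {"dp": [0,0,0.12],"delta_rot": [0,0,0],"fingers": 0.1},
  {"dp": [0,0,0.12],"delta_rot": [0,0,0],"fingers": 0.1},
])

```text
clock: 9.1
position: [0.5273, -0.1887, 0.2517]
ee_rot: [0.001, 0.998, -0.06, 0.002]
contact_force: [-0.6, 0.8, -2.8]
width: 0.0235
gripper_force: 69.1
```

Call:
servo_tool([
  {"dp": [0,0,0.1],"delta_rot": [0,0,0],"fingers": 0.1},
  {"dp": [0,0,0.05],"delta_rot": [0,0,0],"fingers": 0.1},
  {"dp": [0,0,0],"delta_rot": [0,0,0],"fingers": 0.1},
  {"dp": [0,0,0],"delta_rot": [0,0,0],"fingers": 0.1},
])

```text
clock: 9.5
position: [0.5279, -0.1887, 0.2231]
ee_rot: [0.001, 0.998, -0.06, 0.002]
contact_force: [0.0, -0.2, -2.4]
width: 0.0232
gripper_force: 69.1
```

```bash
python3 to.py .527 -.187 .163 -.1205 0
python3 - <<'E'
from h import *
np.set_printoptions(precision=4,suppress=True)
snap(3)
for n in("scene","top"):
    p,h,W=load(n,3)
    m=mask(h,W,"yellow",((.3,.75),(-.4,.05),(.15,.4)),120); P=W[m]
    if len(P)>10: print(n,len(P),np.percentile(P,[2,50,98],axis=0))
E
```

```text
pos [ 0.528 -0.189  0.223] dp [-0.007 -0.008  0.3  ] rot [ 0.01  -0.042 -0.006] F [ 0.017 -0.22  -2.381] M [ 0.039  0.015 -0.064] w 0.023173772624986044 69.09451603889465 t 9.5
scene 194 [[ 0.517  -0.2006  0.1736]
 [ 0.545  -0.1904  0.1839]
 [ 0.5592 -0.1787  0.1869]]
```

Call:
servo_tool([
  {"dp": [-0.006,-0.01,0.02],"delta_rot": [0,-0.04,0],"fingers": 0.1},
  {"dp": [0,0,0.04],"delta_rot": [0,0,0],"fingers": 0.1},
  {"dp": [0,0,0.04],"delta_rot": [0,0,0],"fingers": 0.1},
  {"dp": [0,0,0.03],"delta_rot": [0,0,0],"fingers": 0.1},
  {"dp": [0,0,0.02],"delta_rot": [0,0,0],"fingers": 0.1},
])

```text
clock: 10.1
position: [0.5262, -0.186, 0.1913]
ee_rot: [-0.0, 0.998, -0.061, -0.001]
contact_force: [0.5, -0.5, -2.1]
width: 0.023
gripper_force: 69.1
```

Call:
servo_tool([
  {"dp": [0,0,0.03],"delta_rot": [0,0,0],"fingers": 0.1},
  {"dp": [0,0,0.02],"delta_rot": [0,0,0],"fingers": 0.1},
  {"dp": [0,0,0],"delta_rot": [0,0,0],"fingers": 0.1},
])

```text
clock: 10.4
position: [0.5263, -0.1861, 0.1816]
ee_rot: [-0.0, 0.998, -0.061, -0.001]
contact_force: [-0.0, -1.2, -1.9]
width: 0.0236
gripper_force: 69.1
```

```bash
python3 to.py .527 -.187 .163 -.1205 0
```

```text
pos [ 0.526 -0.186  0.182] dp [0.004 0.004 0.093] rot [ 0.001  0.019 -0.007] F [-0.    -1.197 -1.922] M [ 0.049 -0.042  0.072] w 0.02356186006867706 69.08655524253845 t 10.4
```

Call:
servo_tool([
  {"dp": [0.002,0.002,0.03],"delta_rot": [0,0,0],"fingers": 0.1},
  {"dp": [0,0,0.03],"delta_rot": [0,0,0],"fingers": 0.1},
  {"dp": [0,0,0.02],"delta_rot": [0,0,0],"fingers": 0.1},
])

```text
clock: 10.7
position: [0.5265, -0.1865, 0.1657]
ee_rot: [0.0, 0.998, -0.061, -0.001]
contact_force: [-0.3, 0.4, -1.7]
width: 0.0234
gripper_force: 69.1
```

Call:
servo_tool([
  {"dp": [0,0,0.02],"delta_rot": [0,0,0],"fingers": 0.1},
  {"dp": [0,0,0],"delta_rot": [0,0,0],"fingers": 0.1},
])

```text
clock: 10.9
position: [0.5267, -0.1866, 0.162]
ee_rot: [0.0, 0.998, -0.061, -0.001]
contact_force: [0.3, -0.3, -2.5]
width: 0.0233
gripper_force: 69.3
```

Call:
servo_tool([
  {"dp": [0,0,0.01],"delta_rot": [0,0,0],"fingers": 0.1},
  {"dp": [0,0,0],"delta_rot": [0,0,0],"fingers": 0.1},
])

```text
clock: 11.1
position: [0.5269, -0.1866, 0.1606]
ee_rot: [0.0, 0.998, -0.061, -0.0]
contact_force: [-0.9, -1.0, 0.9]
width: 0.023
gripper_force: 69.7
```

Call:
servo_tool([
  {"dp": [0,0,0.015],"delta_rot": [0,0,0],"fingers": 0.1},
  {"dp": [0,0,0],"delta_rot": [0,0,0],"fingers": 0.1},
])

```text
clock: 11.3
position: [0.5269, -0.1866, 0.1575]
ee_rot: [0.0, 0.998, -0.061, -0.0]
contact_force: [-0.9, 0.5, 2.5]
width: 0.023
gripper_force: 69.9
```

Call:
servo_tool([
  {"dp": [0,0,0.01],"delta_rot": [0,0,0],"fingers": 0.1},
  {"dp": [0,0,0],"delta_rot": [0,0,0],"fingers": 0.1},
])

```text
clock: 11.5
position: [0.5269, -0.1867, 0.1553]
ee_rot: [0.0, 0.998, -0.061, -0.0]
contact_force: [-0.5, 0.2, 2.7]
width: 0.023
gripper_force: 70.0
```

Call:
servo_tool([
  {"dp": [0,0,0.01],"delta_rot": [0,0,0],"fingers": 0.1},
  {"dp": [0,0,0],"delta_rot": [0,0,0],"fingers": 0.1},
])

```text
clock: 11.7
position: [0.5269, -0.1867, 0.154]
ee_rot: [0.0, 0.998, -0.061, -0.0]
contact_force: [-1.7, 1.1, 7.9]
width: 0.0231
gripper_force: 70.3
```

Call:
servo_tool([
  {"dp": [0,0,0.006],"delta_rot": [0,0,0],"fingers": 0.1},
  {"dp": [0,0,0],"delta_rot": [0,0,0],"fingers": 0.1},
])

```text
clock: 11.9
position: [0.5269, -0.1867, 0.154]
ee_rot: [0.0, 0.998, -0.061, 0.0]
contact_force: [-4.6, 1.3, 14.7]
width: 0.0232
gripper_force: 71.5
```

Call:
servo_tool([
  {"dp": [0,0,0.006],"delta_rot": [0,0,0],"fingers": 0.1},
  {"dp": [0,0,0],"delta_rot": [0,0,0],"fingers": 0.1},
])

```text
clock: 12.1
position: [0.5269, -0.1867, 0.1539]
ee_rot: [0.001, 0.998, -0.061, 0.0]
contact_force: [-5.8, 2.2, 20.7]
width: 0.0229
gripper_force: 72.5
```

Call:
servo_tool([
  {"dp": [0,0,-0.008],"delta_rot": [0,0,0],"fingers": 0.1},
  {"dp": [0,0,0],"delta_rot": [0,0,0],"fingers": 0.5},
  {"dp": [0,0,0],"delta_rot": [0,0,0],"fingers": 0.5},
  {"dp": [0,0,0],"delta_rot": [0,0,0],"fingers": 0.5},
  {"dp": [0,0,-0.08],"delta_rot": [0,0,0],"fingers": 0.5},
])

```text
clock: 12.6
position: [0.5255, -0.1859, 0.1662]
ee_rot: [-0.001, 0.998, -0.061, -0.003]
contact_force: [-0.8, 0.6, 0.1]
width: 0.0421
gripper_force: 0.0
```

Call:
servo_tool([
  {"dp": [0,0,-0.12],"delta_rot": [0,0,0],"fingers": 0.6},
  {"dp": [0,0,-0.18],"delta_rot": [0,0,0],"fingers": 0.6},
  {"dp": [0,0,-0.2],"delta_rot": [0,0,0],"fingers": 0.6},
  {"dp": [0,0,-0.12],"delta_rot": [0,0,0],"fingers": 0.6},
])

```text
clock: 13.0
position: [0.5278, -0.187, 0.295]
ee_rot: [0.001, 0.998, -0.061, 0.001]
contact_force: [0.2, -0.3, -0.4]
width: 0.051
gripper_force: 0.0
```

```bash
python3 - <<'E'
from h import *
np.set_printoptions(precision=4,suppress=True)
snap(4)
for n in("scene","top"):
    p,h,W=load(n,4)
    for c,b in(("yellow",((.4,.65),(-.4,.05),(.085,.2))),("blue",((.47,.57),(-.4,-.2),(.1,.125))),("green",((.4,.65),(.08,.2),(.085,.2)))):
        m=mask(h,W,c,b,120); P=W[m]
        if len(P)>10: 
            s=P[:,2] if c!="green" else P@[.4765,-.0526,.8776]
            t=P[s>np.percentile(s,95)-.004]; print(n,c,len(P),len(t),"ctr",t.mean(0),"z",np.median(t[:,2]),np.percentile(t,[2,98],axis=0))
E
python3 to.py .6 .137 .31 -.11 0
```

```text
scene yellow 278 225 ctr [ 0.5274 -0.1861  0.1152] z 0.11515542664198729 [[ 0.4975 -0.1985  0.1133]
 [ 0.5568 -0.1724  0.118 ]]
scene blue 253 223 ctr [ 0.5209 -0.2579  0.1148] z 0.11474745293459844 [[ 0.491  -0.2705  0.1126]
 [ 0.5489 -0.2456  0.1171]]
scene green 213 169 ctr [0.5268 0.143  0.1198] z 0.11938852672085877 [[0.5016 0.1319 0.1063]
 [0.5512 0.1534 0.1337]]
top yellow 154 78 ctr [ 0.532  -0.1833  0.1171] z 0.11693864884492278 [[ 0.5069 -0.1957  0.1151]
 [ 0.5518 -0.1735  0.1206]]
top blue 196 94 ctr [ 0.5227 -0.259   0.1169] z 0.11648535240422267 [[ 0.5033 -0.2713  0.1152]
 [ 0.5438 -0.2475  0.1203]]
top green 242 156 ctr [0.5264 0.1436 0.1202] z 0.11996365576091109 [[0.4993 0.1302 0.1052]
 [0.5529 0.1542 0.1345]]
pos [ 0.529 -0.187  0.296] dp [ 0.158 -1.653 -0.073] rot [ 0.031 -0.066 -0.111] F [ 1.073  0.401 -0.06 ] M [ 0.015 -0.063  0.025] w 0.05121806265566948 0.0 t 13.1
```

Call:
servo_tool([
  {"dp": [0.023,-0.163,-0.01],"delta_rot": [0,0,-0.1],"fingers": 0.6},
  {"dp": [0.023,-0.163,-0.01],"delta_rot": [0,0,0],"fingers": 0.6},
  {"dp": [0.023,-0.163,-0.01],"delta_rot": [0,0,0],"fingers": 0.6},
  {"dp": [0.023,-0.163,-0.01],"delta_rot": [0,0,0],"fingers": 0.6},
  {"dp": [0.023,-0.163,-0.01],"delta_rot": [0,0,0],"fingers": 0.6},
])

```text
clock: 13.6
position: [0.568, -0.0259, 0.3006]
ee_rot: [0.0, 0.998, -0.056, -0.002]
contact_force: [0.0, -0.2, 0.7]
width: 0.051
gripper_force: 0.0
```

Call:
servo_tool([
  {"dp": [0.023,-0.163,0],"delta_rot": [0,0,0],"fingers": 0.6},
  {"dp": [0.023,-0.163,0],"delta_rot": [0,0,0],"fingers": 0.6},
  {"dp": [0.023,-0.163,0],"delta_rot": [0,0,0],"fingers": 0.6},
  {"dp": [0.023,-0.163,0],"delta_rot": [0,0,0],"fingers": 0.6},
  {"dp": [0.023,-0.163,0],"delta_rot": [0,0,0],"fingers": 0.6},
])

```text
clock: 14.1
position: [0.609, 0.1336, 0.3003]
ee_rot: [0.0, 0.998, -0.056, -0.002]
contact_force: [-0.1, -0.1, -0.9]
width: 0.0513
gripper_force: 0.0
```

Call:
servo_tool([
  {"dp": [0,0,0],"delta_rot": [0,-1,0],"fingers": 0.6},
  {"dp": [0,0,0],"delta_rot": [0,-1,0],"fingers": 0.6},
  {"dp": [0,0,0],"delta_rot": [0,-1,0],"fingers": 0.6},
  {"dp": [0,0,0],"delta_rot": [0,-1,0],"fingers": 0.6},
  {"dp": [0,0,0],"delta_rot": [0,-1,0],"fingers": 0.6},
])

```text
clock: 14.6
position: [0.6092, 0.1323, 0.3006]
ee_rot: [-0.014, 0.967, -0.054, -0.25]
contact_force: [-0.5, -0.4, -0.5]
width: 0.0508
gripper_force: 0.0
```

```bash
python3 to.py .5422 .1412 .1498 -.11 .5
```

```text
pos [0.609 0.132 0.301] dp [ 0.071 -0.008  0.823] rot [ 0.001  0.07  -0.014] F [-0.455 -0.404 -0.523] M [-0.043 -0.247  0.047] w 0.0508396551133741 0.0 t 14.6
```

Call:
servo_tool([
  {"dp": [0.024,-0.003,0.13],"delta_rot": [0,0.05,0],"fingers": 0.6},
  {"dp": [0.024,-0.003,0.13],"delta_rot": [0,0,0],"fingers": 0.6},
  {"dp": [0.023,-0.002,0.13],"delta_rot": [0,0,0],"fingers": 0.6},
  {"dp": [0,0,0.05],"delta_rot": [0,0,0],"fingers": 0.6},
  {"dp": [0,0,0],"delta_rot": [0,0,0],"fingers": 0.6},
])

```text
clock: 15.1
position: [0.5787, 0.1371, 0.2162]
ee_rot: [-0.013, 0.967, -0.054, -0.248]
contact_force: [-0.3, -0.3, -0.2]
width: 0.0511
gripper_force: 0.0
```

```bash
python3 to.py .5422 .1412 .1498 -.11 .5
```

```text
pos [0.579 0.137 0.216] dp [-0.002 -0.001  0.379] rot [ 0.007  0.01  -0.016] F [-0.307 -0.337 -0.247] M [-0.029 -0.188  0.028] w 0.05113158268490393 0.0 t 15.1
```

Call:
servo_tool([
  {"dp": [0,0,0.1],"delta_rot": [0,0,0],"fingers": 0.6},
  {"dp": [0,0,0.1],"delta_rot": [0,0,0],"fingers": 0.6},
  {"dp": [0,0,0.1],"delta_rot": [0,0,0],"fingers": 0.6},
  {"dp": [0,0,0.08],"delta_rot": [0,0,0],"fingers": 0.6},
  {"dp": [0,0,0],"delta_rot": [0,0,0],"fingers": 0.6},
])

```text
clock: 15.6
position: [0.5433, 0.1411, 0.1509]
ee_rot: [-0.013, 0.968, -0.054, -0.246]
contact_force: [0.4, 0.2, -0.5]
width: 0.0514
gripper_force: 0.0
```

Call:
servo_tool([
  {"dp": [0,0,0],"delta_rot": [0,0,0],"fingers": 0.1},
  {"dp": [0,0,0],"delta_rot": [0,0,0],"fingers": 0.1},
  {"dp": [0,0,0],"delta_rot": [0,0,0],"fingers": 0.1},
  {"dp": [0,0,0],"delta_rot": [0,0,0],"fingers": 0.1},
  {"dp": [0,0,0],"delta_rot": [0,0,0],"fingers": 0.1},
])

```text
clock: 16.1
position: [0.5455, 0.1411, 0.1527]
ee_rot: [-0.014, 0.968, -0.054, -0.243]
contact_force: [3.2, 0.4, 5.9]
width: 0.0232
gripper_force: 69.6
```

Call:
servo_tool([
  {"dp": [0,0,-0.03],"delta_rot": [0,0,0],"fingers": 0.1},
  {"dp": [0,0,-0.06],"delta_rot": [0,0,0],"fingers": 0.1},
  {"dp": [0,0,-0.08],"delta_rot": [0,0,0],"fingers": 0.1},
  {"dp": [0,0,-0.08],"delta_rot": [0,0,0],"fingers": 0.1},
  {"dp": [0,0,-0.1],"delta_rot": [0,0,0],"fingers": 0.1},
])

```text
clock: 16.6
position: [0.5774, 0.1372, 0.2134]
ee_rot: [-0.013, 0.968, -0.054, -0.246]
contact_force: [0.5, -0.0, -2.4]
width: 0.023
gripper_force: 68.7
```

Call:
servo_tool([
  {"dp": [0,0,-0.12],"delta_rot": [0,0,0],"fingers": 0.1},
  {"dp": [0,0,-0.12],"delta_rot": [0,0,0],"fingers": 0.1},
  {"dp": [0,0,-0.12],"delta_rot": [0,0,0],"fingers": 0.1},
  {"dp": [0,0,-0.1],"delta_rot": [0,0,0],"fingers": 0.1},
  {"dp": [0,0,0],"delta_rot": [0,0,0],"fingers": 0.1},
])

```text
clock: 17.1
position: [0.6225, 0.1323, 0.2961]
ee_rot: [-0.014, 0.969, -0.054, -0.242]
contact_force: [-0.2, -0.3, -1.9]
width: 0.0235
gripper_force: 68.7
```

Call:
servo_tool([
  {"dp": [0,0,-0.05],"delta_rot": [0,0.99,0.1],"fingers": 0.1},
  {"dp": [0,0,-0.05],"delta_rot": [0,0.99,0],"fingers": 0.1},
  {"dp": [0,0,-0.05],"delta_rot": [0,0.99,0],"fingers": 0.1},
  {"dp": [0,0,-0.05],"delta_rot": [0,0.99,0],"fingers": 0.1},
  {"dp": [0,0,0],"delta_rot": [0,0.99,0],"fingers": 0.1},
])

```text
clock: 17.6
position: [0.634, 0.1311, 0.3319]
ee_rot: [0.002, 0.998, -0.06, 0.002]
contact_force: [-1.2, 0.2, -1.9]
width: 0.0229
gripper_force: 68.6
```

Call:
servo_tool([
  {"dp": [-0.038,0.143,0],"delta_rot": [0,0,0],"fingers": 0.1},
  {"dp": [-0.038,0.143,0],"delta_rot": [0,0,0],"fingers": 0.1},
  {"dp": [-0.038,0.143,0],"delta_rot": [0,0,0],"fingers": 0.1},
  {"dp": [-0.038,0.143,0],"delta_rot": [0,0,0],"fingers": 0.1},
  {"dp": [-0.038,0.143,0],"delta_rot": [0,0,0],"fingers": 0.1},
])

```text
clock: 18.1
position: [0.5773, -0.007, 0.3307]
ee_rot: [0.002, 0.998, -0.06, -0.002]
contact_force: [-0.3, -0.1, -2.0]
width: 0.0231
gripper_force: 68.9
```

Call:
servo_tool([
  {"dp": [-0.038,0.143,0],"delta_rot": [0,0,0],"fingers": 0.1},
  {"dp": [-0.038,0.143,0],"delta_rot": [0,0,0],"fingers": 0.1},
  {"dp": [-0.038,0.143,0],"delta_rot": [0,0,0],"fingers": 0.1},
  {"dp": [0,0,0],"delta_rot": [0,0,0],"fingers": 0.1},
  {"dp": [0,0,0],"delta_rot": [0,0,0],"fingers": 0.1},
])

```text
clock: 18.6
position: [0.5453, -0.0887, 0.3315]
ee_rot: [0.002, 0.998, -0.061, -0.002]
contact_force: [-0.3, -0.2, -1.9]
width: 0.0233
gripper_force: 69.1
```

```bash
python3 to.py .5357 -.1155 .223 -.1205 0
```

```text
pos [ 0.545 -0.089  0.332] dp [-0.03   0.137  0.543] rot [ 0.035  0.033 -0.012] F [-0.252 -0.233 -1.857] M [0.055 0.023 0.013] w 0.023324028580249675 69.10641431808472 t 18.6
```

Call:
servo_tool([
  {"dp": [-0.03,0.137,0],"delta_rot": [0.035,0.033,0],"fingers": 0.1},
  {"dp": [0,0,0.1],"delta_rot": [0,0,0],"fingers": 0.1},
  {"dp": [0,0,0.15],"delta_rot": [0,0,0],"fingers": 0.1},
  {"dp": [0,0,0.15],"delta_rot": [0,0,0],"fingers": 0.1},
  {"dp": [0,0,0.1],"delta_rot": [0,0,0],"fingers": 0.1},
])

```text
clock: 19.1
position: [0.5362, -0.1137, 0.2299]
ee_rot: [-0.0, 0.998, -0.059, -0.001]
contact_force: [0.2, 0.6, -1.1]
width: 0.0233
gripper_force: 69.5
```

Call:
servo_tool([
  {"dp": [0,0,0.04],"delta_rot": [0,0,0],"fingers": 0.1},
  {"dp": [0,0,0],"delta_rot": [0,0,0],"fingers": 0.1},
  {"dp": [0,0,0],"delta_rot": [0,0,0],"fingers": 0.1},
])

```text
clock: 19.4
position: [0.5381, -0.115, 0.2253]
ee_rot: [0.001, 0.998, -0.06, 0.002]
contact_force: [-0.4, -0.5, -1.3]
width: 0.0231
gripper_force: 69.4
```

```bash
python3 to.py .5357 -.1155 .163 -.1205 0
python3 - <<'E'
from h import *
np.set_printoptions(precision=4,suppress=True)
snap(5)
for n in("scene","top"):
    p,h,W=load(n,5)
    m=mask(h,W,"green",((.4,.65),(-.2,.05),(.15,.25)),120); P=W[m]
    if len(P)>10: print(n,len(P),np.percentile(P,[2,50,98],axis=0))
E
```

```text
pos [ 0.538 -0.115  0.225] dp [-0.013  0.003  0.311] rot [ 0.013 -0.037  0.01 ] F [-0.442 -0.54  -1.328] M [-0.059  0.01   0.033] w 0.023091859982741988 69.43044304847717 t 19.4
scene 62 [[ 0.525  -0.1265  0.1838]
 [ 0.5528 -0.1154  0.1861]
 [ 0.5679 -0.1062  0.1886]]
top 50 [[ 0.5065 -0.1246  0.1787]
 [ 0.5163 -0.119   0.1867]
 [ 0.5275 -0.1131  0.1902]]
```

Call:
servo_tool([
  {"dp": [-0.008,0,0.02],"delta_rot": [0,-0.037,0],"fingers": 0.1},
  {"dp": [0,0,0.04],"delta_rot": [0,0,0],"fingers": 0.1},
  {"dp": [0,0,0.04],"delta_rot": [0,0,0],"fingers": 0.1},
  {"dp": [0,0,0.03],"delta_rot": [0,0,0],"fingers": 0.1},
  {"dp": [0,0,0.02],"delta_rot": [0,0,0],"fingers": 0.1},
])

```text
clock: 20.0
position: [0.5355, -0.1152, 0.1936]
ee_rot: [0.0, 0.998, -0.06, -0.001]
contact_force: [-0.2, -0.5, -1.7]
width: 0.0234
gripper_force: 69.5
```

Call:
servo_tool([
  {"dp": [0,0,0.03],"delta_rot": [0,0,0],"fingers": 0.1},
  {"dp": [0,0,0.02],"delta_rot": [0,0,0],"fingers": 0.1},
  {"dp": [0,0,0],"delta_rot": [0,0,0],"fingers": 0.1},
])

```text
clock: 20.3
position: [0.5355, -0.1152, 0.1838]
ee_rot: [0.0, 0.998, -0.06, -0.001]
contact_force: [0.2, 0.0, -2.2]
width: 0.0229
gripper_force: 69.5
```

```bash
python3 to.py .5357 -.1155 .163 -.1205 0
```

```text
pos [ 0.536 -0.115  0.184] dp [0.001 0.001 0.104] rot [0.01  0.023 0.003] F [ 0.189  0.015 -2.194] M [ 0.032  0.006 -0.028] w 0.022864210232443283 69.51651692390442 t 20.3
```

Call:
servo_tool([
  {"dp": [0,0,0.03],"delta_rot": [0,0,0],"fingers": 0.1},
  {"dp": [0,0,0.03],"delta_rot": [0,0,0],"fingers": 0.1},
  {"dp": [0,0,0.02],"delta_rot": [0,0,0],"fingers": 0.1},
])

```text
clock: 20.6
position: [0.5354, -0.1152, 0.1679]
ee_rot: [0.0, 0.998, -0.06, -0.001]
contact_force: [-0.6, 0.0, -1.2]
width: 0.0228
gripper_force: 69.5
```

Call:
servo_tool([
  {"dp": [0,0,0.015],"delta_rot": [0,0,0],"fingers": 0.1},
  {"dp": [0,0,0],"delta_rot": [0,0,0],"fingers": 0.1},
])

```text
clock: 20.8
position: [0.5356, -0.1152, 0.1654]
ee_rot: [0.001, 0.998, -0.06, -0.001]
contact_force: [-1.2, 0.7, -1.7]
width: 0.0231
gripper_force: 69.7
```

Call:
servo_tool([
  {"dp": [0,0,0.01],"delta_rot": [0,0,0],"fingers": 0.1},
  {"dp": [0,0,0],"delta_rot": [0,0,0],"fingers": 0.1},
])

```text
clock: 21.0
position: [0.5357, -0.1152, 0.1638]
ee_rot: [0.001, 0.998, -0.06, -0.001]
contact_force: [-0.8, 0.1, 2.7]
width: 0.023
gripper_force: 70.1
```

Call:
servo_tool([
  {"dp": [0,0,0.01],"delta_rot": [0,0,0],"fingers": 0.1},
  {"dp": [0,0,0],"delta_rot": [0,0,0],"fingers": 0.1},
])

```text
clock: 21.2
position: [0.5357, -0.1153, 0.1617]
ee_rot: [0.001, 0.998, -0.06, -0.001]
contact_force: [-1.2, 0.5, 4.0]
width: 0.0232
gripper_force: 70.2
```

Call:
servo_tool([
  {"dp": [0,0,0.01],"delta_rot": [0,0,0],"fingers": 0.1},
  {"dp": [0,0,0],"delta_rot": [0,0,0],"fingers": 0.1},
])

```text
clock: 21.4
position: [0.5357, -0.1153, 0.1594]
ee_rot: [0.001, 0.998, -0.06, -0.001]
contact_force: [-0.5, 0.5, 2.6]
width: 0.023
gripper_force: 70.2
```

Call:
servo_tool([
  {"dp": [0,0,0.01],"delta_rot": [0,0,0],"fingers": 0.1},
  {"dp": [0,0,0],"delta_rot": [0,0,0],"fingers": 0.1},
])

```text
clock: 21.6
position: [0.5357, -0.1152, 0.1573]
ee_rot: [0.001, 0.998, -0.06, -0.001]
contact_force: [-0.8, -0.0, 2.2]
width: 0.023
gripper_force: 70.2
```

Call:
servo_tool([
  {"dp": [0,0,0.008],"delta_rot": [0,0,0],"fingers": 0.1},
  {"dp": [0,0,0],"delta_rot": [0,0,0],"fingers": 0.1},
])

```text
clock: 21.8
position: [0.5357, -0.1153, 0.1564]
ee_rot: [0.001, 0.998, -0.06, -0.001]
contact_force: [-3.0, 0.9, 7.0]
width: 0.023
gripper_force: 70.9
```

Call:
servo_tool([
  {"dp": [0,0,0.007],"delta_rot": [0,0,0],"fingers": 0.1},
  {"dp": [0,0,0],"delta_rot": [0,0,0],"fingers": 0.1},
])

```text
clock: 22.0
position: [0.5357, -0.1153, 0.1563]
ee_rot: [0.001, 0.998, -0.06, -0.0]
contact_force: [-5.8, 2.5, 14.9]
width: 0.0233
gripper_force: 72.0
```

Call:
servo_tool([
  {"dp": [0,0,0.006],"delta_rot": [0,0,0],"fingers": 0.1},
  {"dp": [0,0,0],"delta_rot": [0,0,0],"fingers": 0.1},
])

```text
clock: 22.2
position: [0.5357, -0.1152, 0.1562]
ee_rot: [0.001, 0.998, -0.06, 0.0]
contact_force: [-5.4, 2.0, 22.3]
width: 0.0234
gripper_force: 73.0
```

Call:
servo_tool([
  {"dp": [0,0,-0.008],"delta_rot": [0,0,0],"fingers": 0.1},
  {"dp": [0,0,0],"delta_rot": [0,0,0],"fingers": 0.5},
  {"dp": [0,0,0],"delta_rot": [0,0,0],"fingers": 0.5},
  {"dp": [0,0,0],"delta_rot": [0,0,0],"fingers": 0.5},
  {"dp": [0,0,-0.08],"delta_rot": [0,0,0],"fingers": 0.5},
])

```text
clock: 22.7
position: [0.5343, -0.1148, 0.1687]
ee_rot: [-0.0, 0.998, -0.06, -0.003]
contact_force: [-0.0, 0.8, 0.1]
width: 0.0424
gripper_force: 0.0
```

Call:
servo_tool([
  {"dp": [0,0,-0.12],"delta_rot": [0,0,0],"fingers": 0.5},
  {"dp": [0,0,-0.18],"delta_rot": [0,0,0],"fingers": 0.5},
  {"dp": [0,0,-0.2],"delta_rot": [0,0,0],"fingers": 0.3},
  {"dp": [0,0,-0.14],"delta_rot": [0,0,0],"fingers": 0},
  {"dp": [-0.125,0.07,0],"delta_rot": [0,0,0],"fingers": 0},
])

```text
clock: 23.2
position: [0.5137, -0.1266, 0.3029]
ee_rot: [0.002, 0.998, -0.059, 0.005]
contact_force: [-1.6, -1.6, -0.5]
width: 0.0003
gripper_force: 0.0
```

Call:
servo_tool([
  {"dp": [-0.125,0.07,0],"delta_rot": [0,0,0],"fingers": 0},
  {"dp": [-0.125,0.07,0],"delta_rot": [0,0,0],"fingers": 0},
  {"dp": [-0.125,0.07,0],"delta_rot": [0,0,0],"fingers": 0},
  {"dp": [-0.125,0.07,0],"delta_rot": [0,0,0],"fingers": 0},
  {"dp": [0,0,0],"delta_rot": [0,0,0],"fingers": 0},
])

```text
clock: 23.7
position: [0.4006, -0.17, 0.2987]
ee_rot: [0.001, 0.998, -0.061, -0.002]
contact_force: [1.2, -0.3, 0.6]
width: 0.0002
gripper_force: 0.0
```

```bash
cat > ct.py <<'E'
# current TCP in carton frame
from h import *; from rig import readout
np.set_printoptions(precision=4,suppress=True)
s=readout.get_state(); d=s["position"][:2]-[.527,-.187]; c,q=np.cos(-.1205),np.sin(-.1205)
e=s["ee_rot"]; z=Ro.from_quat(np.r_[e[1:],e[0]]).as_matrix()[:,2]
print("X",c*d[0]+q*d[1],"Y",-q*d[0]+c*d[1],"TCPz",s["position"][2],"tip",s["position"][2]-.073,"F",s["contact_force"],"w",s["width"],"zax",z)
E
python3 ct.py
python3 - <<'E'
from h import *
np.set_printoptions(precision=4,suppress=True)
snap(6)
for n in("scene","top"):
    p,h,W=load(n,6)
    for c,b in(("yellow",((.4,.65),(-.4,-.05),(.085,.2))),("green",((.4,.65),(-.2,-.05),(.085,.13))),("blue",((.47,.57),(-.4,-.2),(.1,.125)))):
        m=mask(h,W,c,b,120); P=W[m]
        if len(P)>10: 
            t=P[P[:,2]>np.percentile(P[:,2],95)-.004]; print(n,c,len(t),"ctr",t.mean(0),"z",np.median(t[:,2]))
T=load("top",6);S=load("scene",6)
cv2.imwrite("pics/c4.png",np.hstack([cv2.resize(T[0][90:270,330:510,::-1],(400,400)),cv2.resize(S[0][110:290,110:290,::-1],(400,400))]))
E
```

```text
X -0.12750590443609064 Y 0.001658421981214039 TCPz 0.2987234595640413 tip 0.22572345956404127 F [ 1.1891 -0.2624  0.6419] w 0.00017929757589119994 zax [-0.0041 -0.001  -1.    ]
scene yellow 223 ctr [ 0.5274 -0.186   0.1151] z 0.11512842891268837
scene green 197 ctr [ 0.5369 -0.1146  0.1175] z 0.11745556812240644
scene blue 222 ctr [ 0.5201 -0.258   0.1147] z 0.11465734746149807
top yellow 151 ctr [ 0.5247 -0.1864  0.1167] z 0.11658894649334482
top green 143 ctr [ 0.533  -0.1145  0.119 ] z 0.11891488853099212
```

View pics/c4.png

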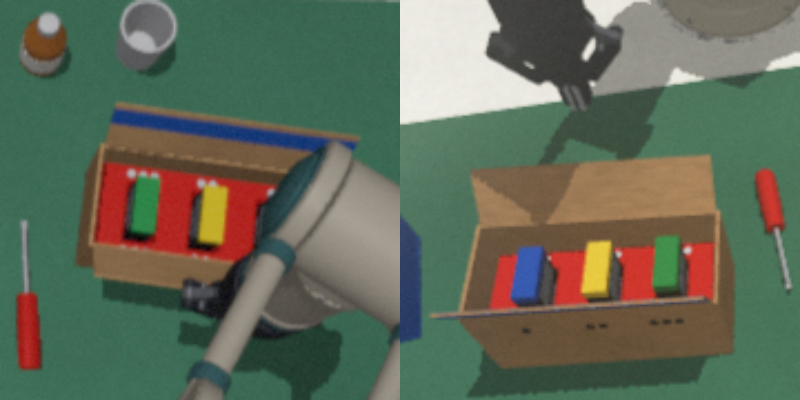

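Both crops show all three modules seated in order: green (145,205), yellow (213,212), and blue further right. The tops stand at 0.115–0.118 m, so they are home. Next is the near flap, pushed from outside.

Call:
servo_tool([
  {"dp": [0,0,0.1],"delta_rot": [0,0,0],"fingers": 0},
  {"dp": [0,0,0.14],"delta_rot": [0,0,0],"fingers": 0},
  {"dp": [0,0,0.13],"delta_rot": [0,0,0],"fingers": 0},
  {"dp": [0,0,0],"delta_rot": [0,0,0],"fingers": 0},
])

```text
clock: 24.2
position: [0.4024, -0.1683, 0.2222]
ee_rot: [-0.001, 0.998, -0.06, -0.004]
contact_force: [-0.3, 0.9, 0.1]
width: -0.0001
gripper_force: 0.0
```

Call:
servo_tool([
  {"dp": [0.05,0,-0.01],"delta_rot": [0,0,0],"fingers": 0},
  {"dp": [0.05,0,-0.02],"delta_rot": [0,0,0],"fingers": 0},
  {"dp": [0.05,0,-0.02],"delta_rot": [0,0,0],"fingers": 0},
  {"dp": [0.05,0,-0.02],"delta_rot": [0,0,0],"fingers": 0},
  {"dp": [0,0,0],"delta_rot": [0,0,0],"fingers": 0},
])

```text
clock: 24.7
position: [0.4457, -0.1753, 0.2406]
ee_rot: [0.001, 0.998, -0.06, 0.002]
contact_force: [-0.8, -0.6, 0.2]
width: 0.0003
gripper_force: 0.0
```

```bash
python3 ct.py
```

```text
X -0.08210763551733007 Y 0.0018748292194719369 TCPz 0.24056404363930778 tip 0.16756404363930777 F [-0.7608 -0.6133  0.2086] w 0.0003119032060461108 zax [ 0.0031 -0.003  -1.    ]
```

Call:
servo_tool([
  {"dp": [0.035,0,0],"delta_rot": [0,0,0],"fingers": 0},
  {"dp": [0.035,0,0],"delta_rot": [0,0,0],"fingers": 0},
  {"dp": [0.042,0,0],"delta_rot": [0,0,0],"fingers": 0},
  {"dp": [0.043,0,0],"delta_rot": [0,0,0],"fingers": 0},
  {"dp": [0.04,0,0.02],"delta_rot": [0,0,0],"fingers": 0},
])

```text
clock: 25.2
position: [0.4828, -0.1793, 0.2352]
ee_rot: [0.001, 0.998, -0.06, -0.0]
contact_force: [-0.5, -0.3, 2.1]
width: -0.0001
gripper_force: 0.7
```

Call:
servo_tool([
  {"dp": [0.04,0,0.025],"delta_rot": [0,0,0],"fingers": 0},
  {"dp": [0,0,0],"delta_rot": [0,0,0],"fingers": 0},
])

```text
clock: 25.4
position: [0.4908, -0.1803, 0.2292]
ee_rot: [0.0, 0.998, -0.06, -0.001]
contact_force: [0.8, -0.6, 0.7]
width: 0.0
gripper_force: 0.0
```

```bash
python3 ct.py
cat > fl.py <<'E'
import sys; from h import *
np.set_printoptions(precision=4,suppress=True)
k=sys.argv[1]; snap(k)
c,q=np.cos(-.1205),np.sin(-.1205); A=np.array([[c,q],[-q,c]])
for n in("scene","top"):
    p,h,W=load(n,k); Q=W.copy(); Q[...,:2]=(W[...,:2]-[.527,-.187])@A.T; X,Y,Z=np.moveaxis(Q,-1,0)
    for y0 in(-.1,.1):  # profile of the flaps away from the gripper
        m=(abs(Y-y0)<.015)&(abs(X)<.12)&(Z>.121)&(Z<.21)
        b=np.round(X[m]/.01).astype(int); print(n,y0,[(int(i)*10,int(round(np.median(Z[m][b==i])*1e3)),int((b==i).sum())) for i in np.unique(b)])
E
python3 fl.py 7
```

```text
X -0.03671410613597857 Y 0.002282080930587521 TCPz 0.22915823753503084 tip 0.15615823753503083 F [ 0.7615 -0.6041  0.7324] w 3.3026321141540625e-05 zax [-0.0013 -0.0009 -1.    ]
scene -0.1 [(-60, 124, 1), (-50, 132, 15), (-40, 144, 14), (-30, 153, 15), (-20, 164, 17), (-10, 170, 22), (60, 125, 16), (70, 160, 3), (80, 182, 38)]
scene 0.1 [(-60, 127, 1), (-50, 131, 15), (-40, 142, 13), (-30, 153, 16), (-20, 164, 15), (-10, 170, 22), (60, 124, 21), (70, 160, 4), (80, 183, 38)]
top -0.1 [(-60, 126, 13), (-50, 133, 69), (-40, 142, 67), (-30, 153, 69), (-20, 164, 74), (-10, 169, 28)]
top 0.1 [(-60, 127, 10), (-50, 133, 72), (-40, 143, 63), (-30, 154, 72), (-20, 165, 71), (-10, 169, 26), (50, 125, 24), (60, 141, 93), (70, 164, 94), (80, 181, 63)]
```

Call:
servo_tool([
  {"dp": [0.03,0,0.03],"delta_rot": [0,0,0],"fingers": 0},
  {"dp": [0.03,0,0.04],"delta_rot": [0,0,0],"fingers": 0},
  {"dp": [0.02,0,0.04],"delta_rot": [0,0,0],"fingers": 0},
  {"dp": [0,0,0.03],"delta_rot": [0,0,0],"fingers": 0},
  {"dp": [0,0,0],"delta_rot": [0,0,0],"fingers": 0},
])

```text
clock: 26.0
position: [0.5054, -0.182, 0.2009]
ee_rot: [0.0, 0.998, -0.06, -0.001]
contact_force: [-0.2, -0.8, 0.0]
width: -0.0
gripper_force: 0.0
```

Call:
servo_tool([
  {"dp": [0,0,0.008],"delta_rot": [0,0,0],"fingers": 0},
  {"dp": [0,0,0],"delta_rot": [0,0,0],"fingers": 0},
])

```text
clock: 26.2
position: [0.5054, -0.1821, 0.2004]
ee_rot: [0.001, 0.998, -0.06, -0.001]
contact_force: [-0.4, 0.5, 0.5]
width: -0.0001
gripper_force: 0.0
```

```bash
python3 ct.py; python3 fl.py 8
```

```text
X -0.02200882553030322 Y 0.002274997488299786 TCPz 0.20039246989446 tip 0.12739246989446001 F [-0.3947  0.4883  0.4768] w -9.934863561036156e-05 zax [-0.0015 -0.0011 -1.    ]
scene -0.1 [(-60, 125, 1), (-50, 127, 40), (-40, 128, 44), (-30, 127, 47), (-20, 127, 45), (-10, 128, 52), (0, 128, 51), (10, 128, 24), (50, 121, 1), (60, 124, 16), (70, 158, 1), (80, 183, 39)]
scene 0.1 [(-50, 127, 43), (-40, 128, 44), (-30, 128, 43), (-20, 128, 47), (-10, 128, 45), (0, 128, 52), (10, 128, 23), (50, 123, 1), (60, 124, 19), (70, 161, 5), (80, 183, 37)]
top -0.1 [(-60, 124, 3), (-50, 127, 60), (-40, 127, 51), (-30, 128, 53), (-20, 128, 54), (-10, 129, 56), (0, 129, 53), (10, 127, 17)]
top 0.1 [(-60, 125, 9), (-50, 127, 59), (-40, 127, 54), (-30, 128, 55), (-20, 128, 53), (-10, 128, 53), (0, 128, 57), (10, 129, 17), (50, 126, 22), (60, 141, 94), (70, 164, 96), (80, 181, 61)]
```

Nearly flat. I press gently until it seats.

Call:
servo_tool([
  {"dp": [0.01,0,0.008],"delta_rot": [0,0,0],"fingers": 0},
  {"dp": [0,0,0],"delta_rot": [0,0,0],"fingers": 0},
])

```text
clock: 26.5
position: [0.507, -0.1823, 0.1996]
ee_rot: [0.001, 0.998, -0.06, -0.001]
contact_force: [-3.1, 0.6, 5.7]
width: 0.0001
gripper_force: 2.8
```

Call:
servo_tool([
  {"dp": [0,0,0.008],"delta_rot": [0,0,0],"fingers": 0},
  {"dp": [0,0,0],"delta_rot": [0,0,0],"fingers": 0},
])

```text
clock: 26.7
position: [0.507, -0.1823, 0.1995]
ee_rot: [0.001, 0.998, -0.06, -0.001]
contact_force: [-5.2, 1.7, 13.7]
width: -0.0003
gripper_force: 6.8
```

```bash
python3 ct.py
```

```text
X -0.020460706747541715 Y 0.002272281193293766 TCPz 0.19948748386706067 tip 0.12648748386706066 F [-5.1533  1.6669 13.6949] w -0.0003284067210655171 zax [-0.0017 -0.0017 -1.    ]
```

Call:
servo_tool([
  {"dp": [0,0,-0.1],"delta_rot": [0,0,0],"fingers": 0},
  {"dp": [0,0,-0.2],"delta_rot": [0,0,0],"fingers": 0},
  {"dp": [0,0,-0.2],"delta_rot": [0,0,0],"fingers": 0},
  {"dp": [0.1,0,-0.05],"delta_rot": [0,0,0],"fingers": 0},
  {"dp": [0.15,0,0],"delta_rot": [0,0,0],"fingers": 0},
])

```text
clock: 27.2
position: [0.5578, -0.1885, 0.311]
ee_rot: [0.002, 0.998, -0.06, 0.002]
contact_force: [0.1, 0.3, 0.1]
width: -0.0002
gripper_force: 0.0
```

Call:
servo_tool([
  {"dp": [0.16,0,0],"delta_rot": [0,0,0],"fingers": 0},
  {"dp": [0.16,0,0],"delta_rot": [0,0,0],"fingers": 0},
  {"dp": [0.16,0,0],"delta_rot": [0,0,0],"fingers": 0},
  {"dp": [0,0,0],"delta_rot": [0,0,0],"fingers": 0},
])

```text
clock: 27.6
position: [0.6561, -0.2002, 0.3056]
ee_rot: [0.001, 0.998, -0.06, 0.0]
contact_force: [-1.7, 0.3, -1.0]
width: 0.0002
gripper_force: 0.0
```

```bash
python3 ct.py; python3 fl.py 9
```

```text
X 0.12974376913990224 Y 0.0024350788813178714 TCPz 0.3056411764998891 tip 0.23264117649988908 F [-1.6558  0.2962 -0.9594] w 0.00018044704808251004 zax [ 0.0006 -0.0012 -1.    ]
scene -0.1 [(60, 123, 4), (80, 184, 21)]
scene 0.1 [(-50, 128, 38), (-40, 128, 47), (-30, 128, 46), (-20, 128, 46), (-10, 128, 47), (0, 128, 51), (10, 126, 24), (50, 123, 1), (60, 124, 23), (70, 161, 2), (80, 182, 38)]
top -0.1 []
top 0.1 [(-60, 124, 5), (-50, 128, 60), (-40, 127, 54), (-30, 128, 54), (-20, 127, 53), (-10, 128, 52), (0, 128, 55), (10, 127, 17), (50, 126, 26), (60, 142, 87), (70, 164, 96), (80, 181, 59)]
```

Call:
servo_tool([
  {"dp": [0,0,0.1],"delta_rot": [0,0,0],"fingers": 0},
  {"dp": [0,0,0.13],"delta_rot": [0,0,0],"fingers": 0},
  {"dp": [0,0,0.13],"delta_rot": [0,0,0],"fingers": 0},
  {"dp": [0,0,0],"delta_rot": [0,0,0],"fingers": 0},
])

```text
clock: 28.1
position: [0.6493, -0.1988, 0.2315]
ee_rot: [-0.001, 0.998, -0.06, -0.005]
contact_force: [-1.1, 0.6, -0.7]
width: 0.0003
gripper_force: 0.0
```

Call:
servo_tool([
  {"dp": [-0.06,0,-0.01],"delta_rot": [0,0,0],"fingers": 0},
  {"dp": [-0.06,0,-0.01],"delta_rot": [0,0,0],"fingers": 0},
  {"dp": [-0.06,0,-0.02],"delta_rot": [0,0,0],"fingers": 0},
  {"dp": [-0.055,0,-0.02],"delta_rot": [0,0,0],"fingers": 0},
  {"dp": [0,0,0],"delta_rot": [0,0,0],"fingers": 0},
])

```text
clock: 28.6
position: [0.6044, -0.194, 0.2493]
ee_rot: [0.001, 0.998, -0.06, 0.0]
contact_force: [0.4, -0.5, 0.3]
width: -0.0003
gripper_force: 0.0
```

```bash
python3 ct.py
```

```text
X 0.07768105930132194 Y 0.0023316844562044515 TCPz 0.24929427787141054 tip 0.17629427787141055 F [ 0.3997 -0.509   0.2947] w -0.0002729077766248328 zax [ 0.0002 -0.0021 -1.    ]
```

Call:
servo_tool([
  {"dp": [-0.025,0,0.005],"delta_rot": [0,0,0],"fingers": 0},
  {"dp": [-0.025,0,0.005],"delta_rot": [0,0,0],"fingers": 0},
  {"dp": [-0.042,0,0.005],"delta_rot": [0,0,0],"fingers": 0},
  {"dp": [-0.043,0,0.005],"delta_rot": [0,0,0],"fingers": 0},
  {"dp": [-0.04,0,0.02],"delta_rot": [0,0,0],"fingers": 0},
])

```text
clock: 29.1
position: [0.5704, -0.1899, 0.2391]
ee_rot: [0.001, 0.998, -0.06, -0.001]
contact_force: [1.0, -0.4, 1.3]
width: -0.0002
gripper_force: 0.8
```

Call:
servo_tool([
  {"dp": [-0.04,0,0.025],"delta_rot": [0,0,0],"fingers": 0},
  {"dp": [0,0,0],"delta_rot": [0,0,0],"fingers": 0},
])

```text
clock: 29.3
position: [0.5611, -0.1885, 0.233]
ee_rot: [0.0, 0.998, -0.06, -0.002]
contact_force: [-0.5, -0.5, -0.1]
width: 0.0003
gripper_force: 0.0
```

```bash
python3 ct.py; python3 fl.py 10
```

```text
X 0.03401294587524859 Y 0.0026386239296217985 TCPz 0.23304994564714898 tip 0.16004994564714897 F [-0.529  -0.5149 -0.0621] w 0.00026934167277555796 zax [-0.005   0.0002 -1.    ]
scene -0.1 [(-30, 127, 5), (-20, 127, 17), (10, 173, 24), (20, 168, 84), (30, 158, 93), (40, 147, 86), (50, 136, 98), (60, 125, 24)]
scene 0.1 [(-60, 125, 1), (-50, 128, 39), (-40, 128, 47), (-30, 127, 45), (-20, 128, 32), (10, 173, 26), (20, 167, 84), (30, 158, 91), (40, 146, 85), (50, 136, 96), (60, 125, 25)]
top -0.1 [(10, 174, 24), (20, 168, 42), (30, 158, 35), (40, 147, 41), (50, 138, 37), (60, 131, 6)]
top 0.1 [(-60, 124, 5), (-50, 127, 60), (-40, 128, 55), (-30, 128, 55), (-20, 128, 51), (-10, 128, 56), (0, 128, 52), (10, 172, 44), (20, 168, 45), (30, 158, 37), (40, 147, 37), (50, 137, 38), (60, 130, 6)]
```

Flap angle is about 0.8. I fold the rest in an arc.

Call:
servo_tool([
  {"dp": [-0.03,0,0.03],"delta_rot": [0,0,0],"fingers": 0},
  {"dp": [-0.03,0,0.04],"delta_rot": [0,0,0],"fingers": 0},
  {"dp": [-0.02,0,0.04],"delta_rot": [0,0,0],"fingers": 0},
  {"dp": [0,0,0.03],"delta_rot": [0,0,0],"fingers": 0},
  {"dp": [0,0,0],"delta_rot": [0,0,0],"fingers": 0},
])

```text
clock: 29.9
position: [0.5461, -0.1867, 0.2047]
ee_rot: [-0.0, 0.998, -0.06, -0.002]
contact_force: [-0.7, 0.4, -0.3]
width: 0.0
gripper_force: 0.0
```

Call:
servo_tool([
  {"dp": [0,0,0.008],"delta_rot": [0,0,0],"fingers": 0},
  {"dp": [0,0,0],"delta_rot": [0,0,0],"fingers": 0},
])

```text
clock: 30.1
position: [0.5472, -0.187, 0.2044]
ee_rot: [0.0, 0.998, -0.06, -0.001]
contact_force: [0.5, -0.1, 0.5]
width: 0.0001
gripper_force: 0.0
```

```bash
python3 ct.py; python3 fl.py 11
```

```text
X 0.020045653202454827 Y 0.0023884247251197027 TCPz 0.20435187593197435 tip 0.13135187593197434 F [ 0.5497 -0.1256  0.5221] w 0.0001407235418879408 zax [-0.002  -0.0008 -1.    ]
scene -0.1 [(-50, 128, 19), (-40, 127, 17), (-30, 127, 19), (-20, 128, 41), (-10, 129, 33), (0, 132, 48), (10, 133, 52), (20, 132, 53), (30, 132, 56), (40, 131, 55), (50, 131, 65), (60, 124, 23)]
scene 0.1 [(-50, 127, 38), (-40, 128, 48), (-30, 127, 48), (-20, 127, 41), (-10, 129, 37), (0, 132, 47), (10, 133, 51), (20, 132, 55), (30, 132, 54), (40, 132, 49), (50, 131, 72), (60, 124, 16)]
top -0.1 [(0, 133, 26), (10, 133, 53), (20, 132, 52), (30, 132, 56), (40, 133, 54), (50, 132, 44)]
top 0.1 [(-60, 124, 8), (-50, 128, 55), (-40, 128, 60), (-30, 128, 55), (-20, 127, 53), (-10, 129, 56), (0, 133, 58), (10, 134, 54), (20, 132, 46), (30, 131, 55), (40, 132, 52), (50, 131, 49)]
```

Call:
servo_tool([
  {"dp": [-0.01,0,0.008],"delta_rot": [0,0,0],"fingers": 0},
  {"dp": [0,0,0],"delta_rot": [0,0,0],"fingers": 0},
])

```text
clock: 30.4
position: [0.5459, -0.187, 0.2037]
ee_rot: [0.001, 0.998, -0.06, 0.0]
contact_force: [0.3, 0.5, 2.1]
width: -0.0001
gripper_force: 1.0
```

Call:
servo_tool([
  {"dp": [0,0,0.008],"delta_rot": [0,0,0],"fingers": 0},
  {"dp": [0,0,0],"delta_rot": [0,0,0],"fingers": 0},
])

```text
clock: 30.6
position: [0.5459, -0.187, 0.2035]
ee_rot: [0.001, 0.998, -0.06, 0.001]
contact_force: [-0.3, 0.7, 10.7]
width: -0.0004
gripper_force: 5.2
```

Call:
servo_tool([
  {"dp": [0,0,-0.06],"delta_rot": [0,0,0],"fingers": 0},
  {"dp": [0,0,-0.15],"delta_rot": [0,0,0],"fingers": 0},
  {"dp": [0,0,-0.2],"delta_rot": [0,0,0],"fingers": 0},
  {"dp": [-0.1,0,-0.1],"delta_rot": [0,0,0],"fingers": 0},
  {"dp": [-0.2,0,0],"delta_rot": [0,0,0],"fingers": 0},
])

```text
clock: 31.1
position: [0.4884, -0.1809, 0.3069]
ee_rot: [0.002, 0.998, -0.06, 0.003]
contact_force: [-0.5, -0.3, -0.2]
width: 0.0001
gripper_force: 0.0
```

Call:
servo_tool([
  {"dp": [-0.2,0,0],"delta_rot": [0,0,0],"fingers": 0},
  {"dp": [-0.2,0,0],"delta_rot": [0,0,0],"fingers": 0},
  {"dp": [-0.1,0,0],"delta_rot": [0,0,0],"fingers": 0},
  {"dp": [0,0,0],"delta_rot": [0,0,0],"fingers": 0},
  {"dp": [0,0,0],"delta_rot": [0,0,0],"fingers": 0},
])

```text
clock: 31.6
position: [0.3868, -0.1677, 0.3041]
ee_rot: [0.001, 0.998, -0.06, 0.0]
contact_force: [0.1, 1.0, 0.5]
width: 0.0
gripper_force: 0.0
```

```bash
python3 ct.py; python3 fl.py 12; python3 -c "
import cv2;from h import *
cv2.imwrite('pics/end.png',np.hstack([cv2.resize(load(n,12)[0][:,:,::-1],(400,250)) for n in ('scene','top')]))"
```

```text
X -0.14153232009569097 Y 0.0022708962347305142 TCPz 0.3041241250916522 tip 0.2311241250916522 F [0.1017 1.0381 0.4728] w 2.4427479307670693e-05 zax [ 0.0001 -0.0018 -1.    ]
scene -0.1 [(-50, 127, 38), (-40, 128, 45), (-30, 127, 46), (-20, 127, 46), (-10, 128, 40), (0, 132, 46), (10, 132, 50), (20, 131, 51), (30, 132, 55), (40, 131, 54), (50, 131, 73), (60, 124, 21)]
scene 0.1 [(-50, 127, 40), (-40, 127, 47), (-30, 128, 48), (-20, 128, 45), (-10, 129, 33), (0, 132, 45), (10, 133, 48), (20, 132, 57), (30, 132, 56), (40, 131, 58), (50, 130, 65), (60, 124, 19)]
top -0.1 [(40, 133, 1), (50, 132, 16)]
top 0.1 [(-60, 127, 5), (-50, 127, 59), (-40, 128, 55), (-30, 128, 51), (-20, 128, 56), (-10, 128, 59), (0, 132, 55), (10, 133, 55), (20, 132, 47), (30, 133, 54), (40, 132, 49), (50, 132, 53)]
```

View pics/end.png

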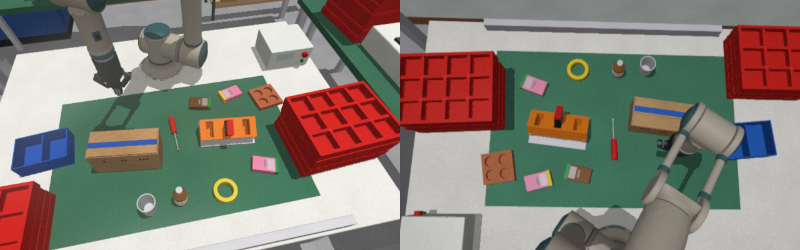

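The picture shows the carton shut at (125,148 scene), with the blue-striped flap on top and both flaps level (128 and 132 mm). The reject is alone in the rack at (228,130), everything else is where it was, and the arm is clear. I hand it in.

```bash
python3 -c "
from rig import manip; print(manip.sign_off())"
```

```text
the job is handed in; nothing more can be done
None
```

Job handed in at about 32 s: yellow is home in pocket 2 and green in pocket 3 (each pressed to its stop at about 22 N), the near flap and then the far flap are folded flat, and the reject and bench items were left untouched.

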